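# Clamp a tissue cassette in the eccentric-lock jig

## Task

Clamp the tissue cassette that lies in the aluminium jig, pushing only with the fingertips or the outside of the fingers: first swing the cam lever from its locked end round to its other end, so that the low side of the cam faces the slide, and only then push the slide's upright tab forward until the slide is fully home and has pressed the cassette against the end stop. Finally swing the cam lever back to its locked end, so that the cam's lobe stands behind the slide's ear. Do not touch or lift the cassette itself, and leave the loose things round the jig where they are.

Things in the scene. Friction and masses are not known exactly. Their poses are not given: they have to be found in the camera images.
- jig: Clamping jig fixed on the bench, aluminium plate 220 x 96 x 10 mm. Its x axis is the way the slide is pushed forward (roughly away from the robot), y to the left, z up. Origin on the bench under the slideway's centre line, abreast of the cam pivot. The plate covers jig x -108..112, y -34..62 mm; low rails (tops at z = 18 mm) run along y = +-19 mm.
- end_stop (a point): Middle of the near face of the steel end stop, at jig x = 91, y = 0, z = 17 mm. The stop is 44 mm wide, its top at z = 24 mm. The slide must press the cassette against this face.
- cam_pivot (a point): The cam's vertical pivot, at jig x = 0, y = 40 mm, on top of the cam plate (z = 39 mm; the plate is 12 mm thick, the pivot bolt's head reaches z = 51 mm). The steel cam plate has a base circle of 12 mm radius and a rounded lobe, 20 mm wide, that reaches 32 mm from the pivot.
- cam (a joint): Angle of cam and lever, rad, 0 to 1.9, hard stop at each end; grows clockwise seen from above; stays where left (friction 0.15 Nm, about 2 N at the post). 0: locked, lobe points along jig -y across the slideway; above 1.3 the low side faces the slide and the ear can pass; 1.9: fully unlocked. Starts near 0. The lobe cannot pass through the ear; pushing the slide does not turn the cam.
- cam_post (a point): On the axis of the black upright post of the cam lever, 2 mm below its top, z = 90 mm. The post is 14 mm in diameter, free from z = 45 to 92 mm, its axis 70 mm from the cam pivot; the flat lever arm below it lies at z = 39..45 mm. Seen from the pivot the post lies 120 degrees counter-clockwise from jig x (rear left) at cam = 0 and 11 degrees (ahead) at cam = 1.9.
- follower (a joint): Position of the steel slide, m, 0 (fully back; starts within 5 mm of it) to 0.062 (fully home, hard stop); grows along jig +x; friction about 2.5 N; stays where left. Its front end (28 mm wide, jig x = -12 mm + this value) pushes the cassette. Its ear, which the locked cam blocks, is 12 mm thick, y -10..22 mm, top at z = 40 mm, front face at jig x = -36 mm + this value.
- push_tab (a point): Point on the rear face (towards jig -x) of the slide's upright black tab, on its middle line, 50 mm above the bench. The tab is 12 mm thick, 36 mm wide (along jig y) and stands from z = 19 to 72 mm. Push on this face. At slide value 0 it is at jig x = -96 mm, y = 0.
- cassette_1: The tissue cassette in the jig (yellow plastic, a wax block on it), 28 x 40 x 13 mm, loose, lying between the rails on the plate (z = 10 mm) ahead of the slide, its 40 mm length (own y axis) along the slideway. Origin: centre of its underside; against the end stop this is at jig x = 71 mm. Do not touch it.
- cassette_2: Bystander: loose pink tissue cassette 28 x 40 x 13 mm on the bench, towards the robot. Origin: centre of its underside.
- cassette_3: Bystander: loose blue tissue cassette 28 x 40 x 13 mm on the bench, towards the robot. Origin: centre of its underside.
- white_case: Bystander: loose flat white slide mailer 24 x 66 x 15 mm on the bench, towards the robot. Origin: centre of its underside.
- petri_dish: Bystander: loose covered dish, diameter 64 mm, 17 mm high, on the bench beyond the jig's far end. Origin: centre of its underside.

How it is judged:
On the way, in this order (a step that is already met when the one before it is completed fails the run):
1. the cam is turned so that its low side faces the slide, while the slide is still back (value of joint cam above 1.3 rad and value of joint follower below 0.012 m), for 0.2 s.
2. the slide is pushed fully home past the low cam (value of joint follower above 0.058 m and value of joint cam above 1 rad), for 0.2 s.
3. the cam is turned back to its locked end with the slide home (value of joint cam below 0.35 rad and value of joint follower above 0.057 m), for 0.2 s.
At the end, for the whole second after the job is handed in: The slide is home (within 5 mm of its stop), the cam lever is back at its locked end (within 0.35 rad), the cassette lies flat between the rails within 5 mm of the end stop and straight within 0.2 rad, and all is at rest (all of step 3 and x of cassette_1 in the frame of jig above 0.066 m and z of cassette_1 in the frame of jig below 0.013 m and angle between the y axis of cassette_1 and the x axis of jig, either way round below 0.2 rad and linear speed of cassette_1 below 0.02 m/s and not (velocity of joint cam above 0.1 rad/s) and velocity of joint cam above -0.1 rad/s); the robot touches nothing.
It fails at once if the cassette in the jig is lifted (z of cassette_1 in the frame of jig above 0.022 m).
It fails at once if the cassette in the jig is touched by the robot (contact force between any of the fingers, the arm and cassette_1 above 0.5 N).
It fails at once if a loose thing round the jig is moved more than 20 mm (distance of any of cassette_2, cassette_3, white_case, petri_dish from where it was at the start of the episode above 0.02 m).
It fails at once if the slide is pushed forward while the cam is not at its low side (value of joint follower between 0.015 and 0.045 m and value of joint cam below 1 rad).
It also fails if it takes over 64 s, if anything falls off the work surface, if the arm or the gripper's body presses on something with over 40 N, if the wrist force passes 120 N, or if a joint passes its speed limit or range.

## Robot

A 6-joint arm with a two-finger parallel gripper is mounted at the origin on a cart in front of the work surface, level with it; the furniture and walls round the work are solid. World frame = base frame: x ahead of the robot, y to its left, z up, the work surface at z = 0. Lengths are in m, angles in rad, forces in N, time in s.
With the tool pointing down it reaches from about 0.225 to 0.875 m from the base axis. Payload 3.4 kg.
Tool frame: the origin (TCP) lies midway between the tips of the shut fingers; the grasp point (between the pads) lies 19 mm behind it; z points along the fingers, y is the direction in which the jaws open and shut (so a half turn about z gives the same grasp; the last joint's range is limited). The gripper opens to 85 mm and grips with 20 to 120 N. Pads are 22 mm wide; open, the fingers measure 114 mm over their backs; the gripper's body (76 mm by 85 mm) begins 54 mm behind the grasp point. The pads swing forward as they close: fully open they stand 13 mm farther back than shut.
Start: joints at [1.109, 0.276, 1.505, -0, 1.361, -0.121], TCP at [0.192, 0.542, 0.231] pointing down, gripper open.
Joint ranges: [-2.89, 2.89], [-0.75, 2.08], [0.22, 2.7], [-1.18, 4.32], [0.11, 2.71], [-2.7, 2.7]. Speed limits (rad/s): [2.57, 2.57, 3.14, 3.14, 3.14, 3.14].

## Interface

Orientations are given as a unit quaternion [w, x, y, z].
In Python, from station import robot gives the robot as it stands.
- The arm moves only by the tool carry_out, never from a script. Its arguments are lists of equal length, an entry for each row: "slide": the shift along the tool's x, y, z in units of 25 mm (1.0 is 25 mm), a list of three; "delta_rot": the turn, a rotation vector about the tool's x, y, z in degrees, a list of three. A call has 1 to 20 rows; each row shifts and turns the pose as measured when the row begins, along the tool's axes as they then stand; what a row does not reach is not made up. A row lasts 1/10 s, in which the tool goes at most 50 mm and 8.59 degrees, less where a joint would pass 70% of its speed; a pose out of reach is approached as far as the arm can. A call is refused whole if a number of a shift passes 1 or a number of a turn 8.59, either way. A call with a gripper value outside its range is refused whole. "fingers" is the finger opening in mm, from 0 to 85.4, set as the call begins (left out, the last holds). The fingers move at their own pace and stop on an object; "force" is the grip in N (left out, the last holds). Time passes only in rows, so rows that do not move let the fingers close. It gives the time, the measured TCP pose, the force and the opening at its end, in the units of the state.
- robot.get_obs(): the state, without advancing time (a new reading comes with each control period).
- robot.grab_frame(name): name is "scene" or "side" or "wrist"; returns the picture (480x640x3 uint8, red, green, blue); there is no depth.
- robot.calibration(name): a dict with "fovy" (degrees; the focal length in pixels is half the picture's height over the tangent of half this angle, whatever the lens; pixels are square), "cx", "cy" (the principal point, pixels), "dist" ([k1, k2, p1, p2, k3] as OpenCV has them; the pictures are not rectified), "T" (4x4, takes a point from camera to world coordinates); the wrist camera has in their place "mount" (4x4, takes a point from camera to tool coordinates, whose origin is the TCP and whose axes are the flange's). Camera axes: x right, y up, looking along -z (the intrinsics and any distortion apply to the point x, -y, -z); pixel columns grow to the right and rows downward; lengths in m; the calibration is good to about 2 mm. A picture is of the moment at which its call begins: read the wrist's pose just before it. calibration takes no time and is no camera call.
- robot.hand_in(): hands the job in, once; it reports no verdict.
The state is a dict: "time": time; "qpos": joint angles; "qd": joint speeds; "tau": joint torques, N m; "ee_pos": TCP position; "tool_rot": TCP orientation; "force": force on the tool from outside, world axes, zero at the start; "ft_torque": the same for the moment, N m; "grip_width": finger opening in m.
Only numpy, scipy, OpenCV 4.12 (cv2) and the standard library are available. Lean on these libraries where they do the work, as an engineer would, in place of code of your own. Each camera call takes 0.05 s, during which the arm holds its last target.

## Working session

There is one attempt and no reset: what is moved stays moved. The work goes in short steps, Python scripts to look and compute and a tool call to move; the robot and the scene stay as the last step left them, time stands still between calls to the robot, and variables do not carry over. Pictures are saved under pics/ and viewed, and the job is handed in when it is done.

Besides the shell and the picture viewer there is one more tool, called after ">>>" as name(argument=value, ...) on one line, values as JSON. carry_out: Moves the arm, as the interface text tells. Its arguments: {"type":"object","properties":{"slide":{"type":"array","items":{"type":"array","items":{"type":"number"}}},"delta_rot":{"type":"array","items":{"type":"array","items":{"type":"number"}}},"fingers":{"type":"number"},"force":{"type":"number"}},"required":["slide","delta_rot"]}

```bash
mkdir -p pics; ls; python3 - <<'E'
from station import robot
import cv2
o=robot.get_obs();print(o)
for n in("scene","side","wrist"):
    cv2.imwrite(f"pics/{n}0.png",robot.grab_frame(n)[:,:,::-1]);print(n,robot.calibration(n))
E
```

```text
pics
{'time': 0.0, 'qpos': array([ 1.10901253e+00,  2.76586074e-01,  1.50615487e+00, -1.02852702e-06,
        1.36068899e+00, -1.20966697e-01]), 'qd': array([ 0.00077221, -0.0001134 ,  0.00037499,  0.0007525 ,  0.00012932,
        0.00088045]), 'tau': array([-2.62001377e-03, -4.16767466e+01, -2.45803696e+01, -5.28885539e-04,
        1.09200308e-02,  7.49670448e-06]), 'ee_pos': array([0.19194446, 0.54144756, 0.23043613]), 'tool_rot': array([-2.63416213e-04,  1.69584816e-01,  9.85515168e-01, -8.80064741e-04]), 'force': array([0.56253938, 0.5650913 , 0.4749512 ]), 'ft_torque': array([ 0.02148017, -0.01959909, -0.03297999]), 'grip_width': 0.08537357928794417}
scene {'fovy': 54.69401881086155, 'cx': 319.7523366506096, 'cy': 232.818442738172, 'dist': array([-0.10497914,  0.        ,  0.        ,  0.        ,  0.        ]), 'T': array([[-0.53737404,  0.65098092, -0.53614642,  0.07178547],
       [-0.843207  , -0.40327417,  0.35548826,  0.3274369 ],
       [ 0.01520207,  0.64311258,  0.76562073,  0.83662862],
       [ 0.        ,  0.        ,  0.        ,  1.        ]])}
side {'fovy': 57.292
[... 215 characters left out ...]
     [-0.7679325 , -0.56729661,  0.29741258,  0.23001617],
       [-0.00575968,  0.47041906,  0.88242435,  0.82477183],
       [ 0.        ,  0.        ,  0.        ,  1.        ]])}
wrist {'fovy': 71.34667120901415, 'cx': 319.2344730211227, 'cy': 239.82884095264362, 'dist': array([-0.01938617,  0.        ,  0.        ,  0.        ,  0.        ]), 'mount': array([[-9.43314999e-04,  9.52169055e-01,  3.05570287e-01,
         7.92941727e-02],
       [ 9.99999357e-01,  1.09072703e-03, -3.11686516e-04,
        -5.80840638e-04],
       [-6.30072028e-04,  3.05569796e-01, -9.52169472e-01,
        -1.44408895e-01],
       [ 0.00000000e+00,  0.00000000e+00,  0.00000000e+00,
         1.00000000e+00]])}
```

View pics/scene0.png

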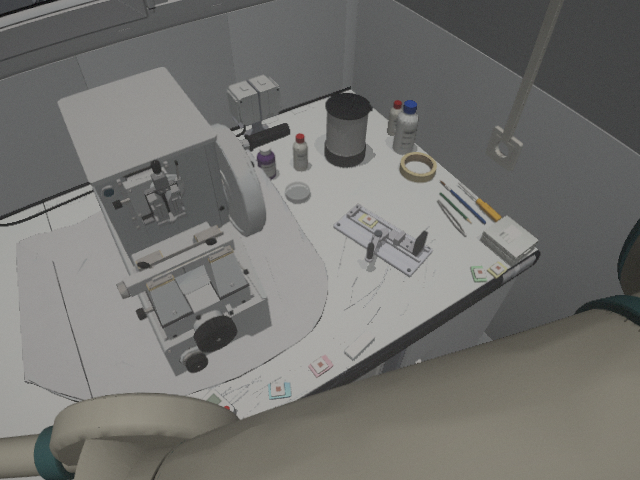

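View pics/side0.png

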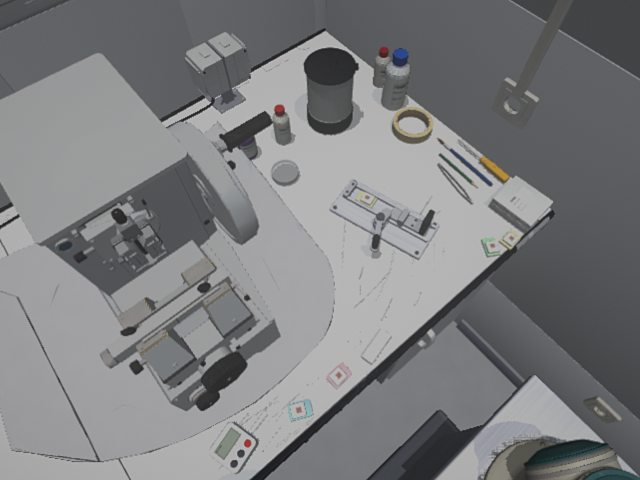

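View pics/wrist0.png

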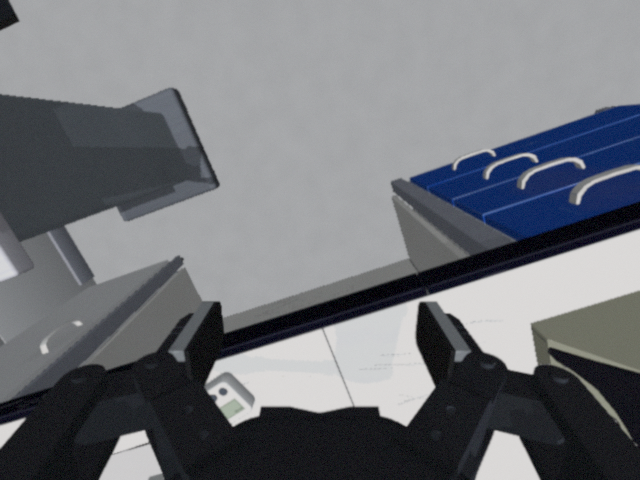

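```bash
cat > h.py <<'E'
import numpy as np, cv2
from station import robot
def cam(name):
    c=robot.calibration(name);f=240/np.tan(np.radians(c["fovy"])/2)
    K=np.array([[f,0,c["cx"]],[0,f,c["cy"]],[0,0,1]]);return c,K
def ray(name,uv,T=None):
    c,K=cam(name);T=c["T"] if T is None else T
    p=cv2.undistortPoints(np.array(uv,float).reshape(-1,1,2),K,c["dist"]).reshape(-1,2)
    d=np.c_[p[:,0],-p[:,1],-np.ones(len(p))]@T[:3,:3].T
    return T[:3,3],d
def onz(name,uv,z,T=None):
    o,d=ray(name,uv,T);z=np.broadcast_to(z,len(d))
    return o+d*((z-o[2])/d[:,2])[:,None]
def proj(name,P,T=None):
    c,K=cam(name);T=c["T"] if T is None else T
    q=(np.atleast_2d(P)-T[:3,3])@T[:3,:3]
    q=np.c_[q[:,0],-q[:,1],-q[:,2]]
    return cv2.projectPoints(q,np.zeros(3),np.zeros(3),K,c["dist"])[0].reshape(-1,2)
def wT(o):
    from scipy.spatial.transform import Rotation as R
    q=o["tool_rot"];A=np.eye(4);A[:3,:3]=R.from_quat([q[1],q[2],q[3],q[0]]).as_matrix();A[:3,3]=o["ee_pos"]
    return A@robot.calibration("wrist")["mount"]
E
python3 - <<'E'
import cv2
for n,(x,y) in {"side":(320,170),"scene":(325,195)}.items():
    im=cv2.imread(f"pics/{n}0.png")[y:y+100,x:x+130]
    cv2.imwrite(f"pics/{n}0c.png",cv2.resize(im,None,fx=6,fy=6,interpolation=cv2.INTER_CUBIC))
E
```

```text
(no output)
```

View pics/side0c.png

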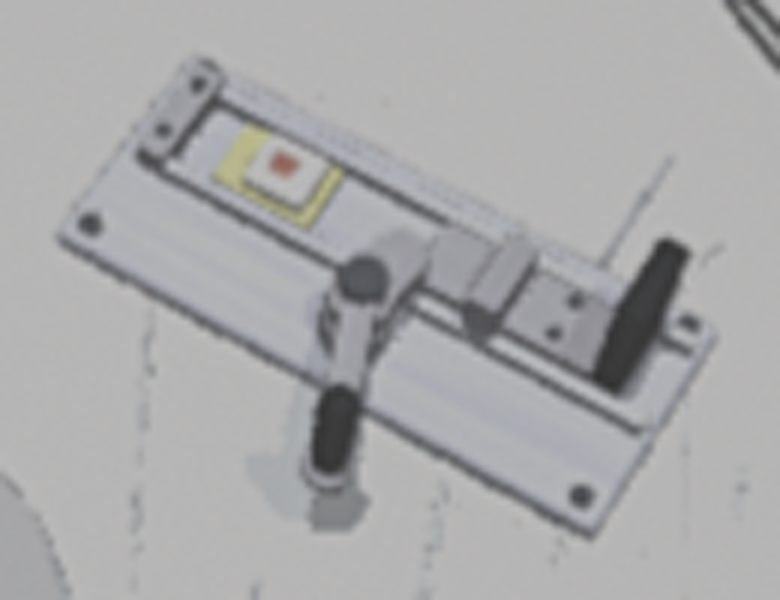

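View pics/scene0c.png

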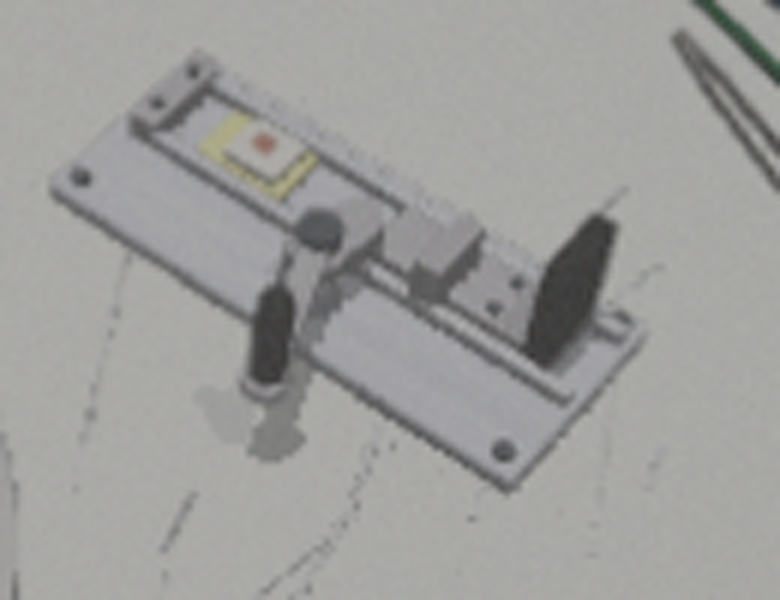

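```bash
cat > jig.py <<'E'
from h import *
J=np.array([[-108,62],[112,62],[-108,-34],[112,-34]])/1e3
def fit(W):
    a=J-J.mean(0);b=W-W.mean(0)
    th=np.arctan2((a[:,0]*b[:,1]-a[:,1]*b[:,0]).sum(),(a*b).sum());c,s=np.cos(th),np.sin(th);R=np.array([[c,-s],[s,c]])
    t=W.mean(0)-R@J.mean(0);return th,t,(J@R.T+t-W)*1e3
E
python3 - <<'E'
from jig import *
S={"side":((320,170),[(592,532),(58,232),(715,338),(203,58)]),"scene":((325,195),[(512,484),(50,182),(645,335),(200,50)])}
for n,(o,p) in S.items():
    uv=(np.array(p)+.5)/6-.5+o
    W=onz(n,uv,.010)[:,:2];print(n,W.round(4).tolist());th,t,r=fit(W);print(th,t,r.round(1).tolist())
    c,s=np.cos(th),np.sin(th);R=np.array([[c,-s],[s,c]])
    top={"side":(338,395),"scene":(278,292)}[n]
    P=onz(n,[(np.array(top)+.5)/6-.5+o],.092)[0,:2];print("post",P,R.T@(P-t))
    top={"side":(672,248),"scene":(606,222)}[n]
E
python3 - <<'E'
import sys;sys.path.insert(0,'.')
from h import *
for n,uv in {"side":[(376,347),(339,375),(300,410),(285,172)]}.items(): print(onz(n,uv,.012).round(3))
E
```

```text
side [[0.4471, -0.1574], [0.6555, -0.0954], [0.4723, -0.2451], [0.679, -0.1864]]
0.2804841442739858 [ 0.56542496 -0.18508377] [[-2.6, 2.0], [0.4, 0.8], [-1.3, -2.6], [3.5, -0.3]]
post [ 0.51455736 -0.09134213] [-0.02293013  0.10415957]
scene [[0.4454, -0.1585], [0.6548, -0.0959], [0.4716, -0.2459], [0.6823, -0.1882]]
0.280697085835785 [ 0.56549099 -0.18614853] [[-0.9, 2.0], [1.1, 0.4], [-0.5, -2.8], [0.2, 0.4]]
post [ 0.51389024 -0.09298747] [-0.02377325  0.1038097 ]
[[ 0.37   0.033  0.012]
 [ 0.375  0.118  0.012]
 [ 0.374  0.208  0.012]
 [ 0.793 -0.08   0.012]]
```

```bash
python3 - <<'E'
from h import *
print(onz("side",[(100,460),(200,455),(330,270),(335,320),(245,155),(255,235)],0).round(3))
print("wheel/knob z.15",onz("side",[(220,380),(240,240),(205,405),(270,310),(235,150)],.15).round(3))
print("housing z.3",onz("side",[(185,155),(100,60),(0,100)],.3).round(3))
E
```

```text
[[ 0.529  0.516  0.   ]
 [ 0.428  0.382  0.   ]
 [ 0.546 -0.005  0.   ]
 [ 0.46   0.055  0.   ]
 [ 0.901 -0.042  0.   ]
 [ 0.711  0.065  0.   ]]
wheel/knob z.15 [[0.466 0.277 0.15 ]
 [0.64  0.121 0.15 ]
 [0.451 0.313 0.15 ]
 [0.505 0.156 0.15 ]
 [0.81  0.015 0.15 ]]
housing z.3 [[0.732 0.126 0.3  ]
 [1.007 0.131 0.3  ]
 [1.028 0.3   0.3  ]]
```

>>> carry_out(slide=[[0, 0, -1], [0, 0, -1], [0, 0, 0]], delta_rot=[[0, 0, 0], [0, 0, 0], [0, 0, 0]], fingers=0)

```text
time: 0.45
ee_pos: [0.1915, 0.5405, 0.2797]
tool_rot: [-0.001, 0.17, 0.986, -0.003]
force: [-0.1, -0.3, -0.2]
grip_width: 0.044
```

```bash
cat > plan.py <<'E'
from h import *
from scipy.spatial.transform import Rotation as R
YAW=0.2806; O=np.array([.5655,-.1856])
def j2w(x,y): c,s=np.cos(YAW),np.sin(YAW); return O+np.array([c*x-s*y,s*x+c*y])/1e3
def w2j(p): c,s=np.cos(YAW),np.sin(YAW); d=(np.asarray(p)[:2]-O)*1e3; return np.array([c*d[0]+s*d[1],-s*d[0]+c*d[1]])
def down(phi):
    a=np.radians(phi);x=np.array([np.cos(a),np.sin(a),0]);z=np.array([0,0,-1.]);return R.from_matrix(np.c_[x,np.cross(z,x),z])
def state():
    o=robot.get_obs();q=o["tool_rot"];return o,np.array(o["ee_pos"]),R.from_quat([q[1],q[2],q[3],q[0]])
def pphi(r): x=r.as_matrix()[:,0];return np.degrees(np.arctan2(x[1],x[0]))
def plan(wps,n,dec=2):
    """wps: (x,y,z,phi) world, n rows for each"""
    o,p,r=state();S=[];D=[]
    for (x,y,z,phi),k in zip(wps,n):
        tp=np.array([x,y,z]);tr=down(phi)
        for i in range(k):
            f=1/(k-i)
            s=np.round(r.inv().apply((tp-p)*f)/.025,dec);d=np.round(np.degrees((r.inv()*tr).as_rotvec()*f),1)
            S.append(s.tolist());D.append(d.tolist())
            p=p+r.apply(s*.025);r=r*R.from_rotvec(np.radians(d))
    print(len(S),"max",np.abs(S).max(),np.abs(D).max());print(S);print(D)
def show():
    o,p,r=state();print("t",round(o["time"],2),"p",p.round(4),"jig",w2j(p).round(1),"phi",pphi(r).round(1),"F",np.round(o["force"],1),"q",np.round(o["qpos"],2),"w",round(o["grip_width"],4))
E
python3 - <<'E'
from plan import *
show()
print(j2w(-54,93),j2w(-75,88))
plan([(.26,.25,.28,100),(.36,-.03,.27,40)],[13,13],1)
E
```

```text
t 0.45 p [0.1915 0.5405 0.2797] jig [-158.3  801.3] phi 160.5 F [-0.1 -0.3 -0.2] q [ 1.11  0.25  1.42  0.    1.48 -0.12] w 0.044
[ 0.48785727 -0.11119162] [ 0.46906325 -0.12181165]
26 max 0.9 4.7
[[-0.5, -0.8, 0.0], [-0.6, -0.7, 0.0], [-0.6, -0.7, 0.0], [-0.7, -0.6, 0.0], [-0.7, -0.6, 0.0], [-0.8, -0.5, 0.0], [-0.8, -0.5, 0.0], [-0.8, -0.4, 0.0], [-0.9, -0.3, 0.0], [-0.9, -0.2, 0.0], [-0.9, -0.2, 0.0], [-0.9, -0.1, 0.0], [-0.8, -0.0, 0.0], [-0.9, 0.2, 0.0], [-0.9, 0.2, 0.0], [-0.9, 0.3, 0.0], [-0.8, 0.4, 0.0], [-0.8, 0.4, 0.0], [-0.8, 0.5, 0.1], [-0.7, 0.5, 0.0], [-0.7, 0.6, 0.1], [-0.6, 0.7, 0.0], [-0.6, 0.7, 0.1], [-0.5, 0.8, 0.0], [-0.5, 0.8, 0.1], [-0.4, 0.8, 0.0]]
[[-0.0, 0.0, 4.7], [-0.0, 0.0, 4.6], [-0.0, 0.0, 4.7], [-0.0, 0.0, 4.6], [-0.0, 0.0, 4.7], [-0.0, 0.0, 4.6], [-0.0, 0.0, 4.7], [-0.1, 0.0, 4.6], [-0.0, 0.0, 4.7], [-0.0, 0.1, 4.6], [-0.1, 0.1, 4.7], [-0.1, 0.0, 4.6], [0.0, 0.0, 4.7], [0.0, 0.0, 4.6], [0.0, 0.0, 4.6], [0.0, 0.0, 4.6], [0.0, 0.0, 4.6], [0.0, 0.0, 4.6], [0.0, 0.0, 4.6], [0.0, 0.0, 4.6], [0.0, 0.0, 4.6], [0.0, 0.0, 4.6], [0.0, 0.0, 4.6], [0.0, 0.0, 4.7], [0.0, 0.0, 4.6], [0.0, 0.0, 4.7]]
```

>>> carry_out(slide=[[-0.5, -0.8, 0], [-0.6, -0.7, 0], [-0.6, -0.7, 0], [-0.7, -0.6, 0], [-0.7, -0.6, 0], [-0.8, -0.5, 0], [-0.8, -0.5, 0], [-0.8, -0.4, 0], [-0.9, -0.3, 0], [-0.9, -0.2, 0], [-0.9, -0.2, 0], [-0.9, -0.1, 0], [-0.8, 0, 0]], delta_rot=[[0, 0, 4.7], [0, 0, 4.6], [0, 0, 4.7], [0, 0, 4.6], [0, 0, 4.7], [0, 0, 4.6], [0, 0, 4.7], [0, 0, 4.6], [0, 0, 4.7], [0, 0, 4.6], [0, 0, 4.7], [0, 0, 4.6], [0, 0, 4.7]])

```text
time: 1.75
ee_pos: [0.2518, 0.2361, 0.2675]
tool_rot: [0.001, 0.657, 0.753, -0.013]
force: [0.0, -0.4, -0.3]
grip_width: -0.0001
```

```bash
python3 - <<'E'
from plan import *
show()
plan([(.37,-.04,.26,36),(.46,-.125,.2,36)],[15,5],1)
E
```

```text
t 1.75 p [0.2518 0.2361 0.2675] jig [-184.7  492. ] phi 97.8 F [ 0.  -0.4 -0.3] q [ 0.56 -0.09  1.83 -0.01  1.42  0.43] w -0.0001
20 max 1.0 4.2
[[-0.8, 0.2, 0.0], [-0.8, 0.3, 0.0], [-0.7, 0.3, 0.0], [-0.7, 0.4, 0.0], [-0.7, 0.4, 0.0], [-0.6, 0.5, 0.0], [-0.6, 0.5, 0.0], [-0.6, 0.6, 0.0], [-0.5, 0.6, 0.1], [-0.5, 0.6, 0.0], [-0.4, 0.7, 0.1], [-0.4, 0.7, 0.0], [-0.4, 0.7, 0.1], [-0.3, 0.7, 0.0], [-0.2, 0.8, 0.1], [0.2, 1.0, 0.5], [0.2, 1.0, 0.5], [0.2, 0.9, 0.4], [0.1, 1.0, 0.5], [0.2, 0.9, 0.4]]
[[-0.0, 0.1, 4.1], [-0.0, 0.1, 4.1], [-0.0, 0.1, 4.1], [-0.0, 0.1, 4.1], [-0.0, 0.1, 4.1], [-0.0, 0.1, 4.1], [-0.0, 0.1, 4.1], [-0.0, 0.1, 4.1], [-0.1, 0.1, 4.1], [-0.0, 0.1, 4.1], [-0.0, 0.1, 4.2], [-0.1, 0.1, 4.1], [-0.0, 0.2, 4.2], [-0.1, 0.1, 4.1], [-0.0, 0.2, 4.2], [-0.0, -0.0, -0.0], [-0.0, -0.0, -0.0], [-0.0, -0.0, -0.0], [-0.0, -0.0, -0.0], [-0.0, -0.0, -0.0]]
```

Tracking is good. Going on to the waiting point behind the lever.

>>> carry_out(slide=[[-0.8, 0.2, 0], [-0.8, 0.3, 0], [-0.7, 0.3, 0], [-0.7, 0.4, 0], [-0.7, 0.4, 0], [-0.6, 0.5, 0], [-0.6, 0.5, 0], [-0.6, 0.6, 0], [-0.5, 0.6, 0], [-0.5, 0.6, 0], [-0.4, 0.7, 0], [-0.4, 0.7, 0], [-0.4, 0.7, 0], [-0.3, 0.7, 0], [-0.2, 0.8, 0], [0.2, 1.0, 0.3], [0.2, 1.0, 0.3], [0.2, 0.9, 0.3], [0.1, 1.0, 0.3], [0, 0, 0]], delta_rot=[[0, 0.1, 4.1], [0, 0.1, 4.1], [0, 0.1, 4.1], [0, 0.1, 4.1], [0, 0.1, 4.1], [0, 0.1, 4.1], [0, 0.1, 4.1], [0, 0.1, 4.1], [0, 0.1, 4.1], [0, 0.1, 4.1], [0, 0.1, 4.1], [0, 0.1, 4.1], [0, 0.1, 4.1], [0, 0.1, 4.1], [0, 0.1, 4.1], [0, 0, 0], [0, 0, 0], [0, 0, 0], [0, 0, 0], [0, 0, 0]])

```text
time: 3.75
ee_pos: [0.4257, -0.1308, 0.2143]
tool_rot: [-0.007, 0.958, 0.287, -0.015]
force: [-0.0, 0.9, -0.1]
grip_width: 0.0001
```

```bash
python3 - <<'E'
from plan import *
show()
for n in("wrist","side","scene"):
    cv2.imwrite(f"pics/{n}1.png",robot.grab_frame(n)[:,:,::-1])
im=cv2.imread("pics/side1.png")[150:300,280:480];cv2.imwrite("pics/side1c.png",cv2.resize(im,None,fx=4,fy=4,interpolation=cv2.INTER_CUBIC))
E
```

```text
t 3.75 p [ 0.4257 -0.1308  0.2143] jig [-119.1   91.4] phi 33.3 F [-0.   0.9 -0.1] q [-0.45  0.11  1.77 -0.01  1.3   0.55] w 0.0001
```

View pics/wrist1.png

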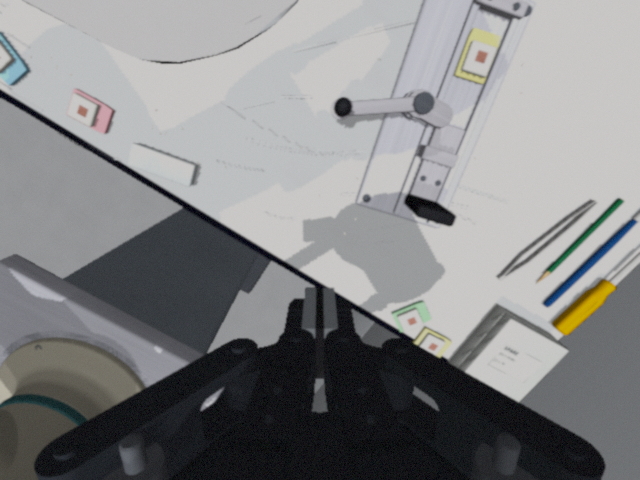

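View pics/side1c.png

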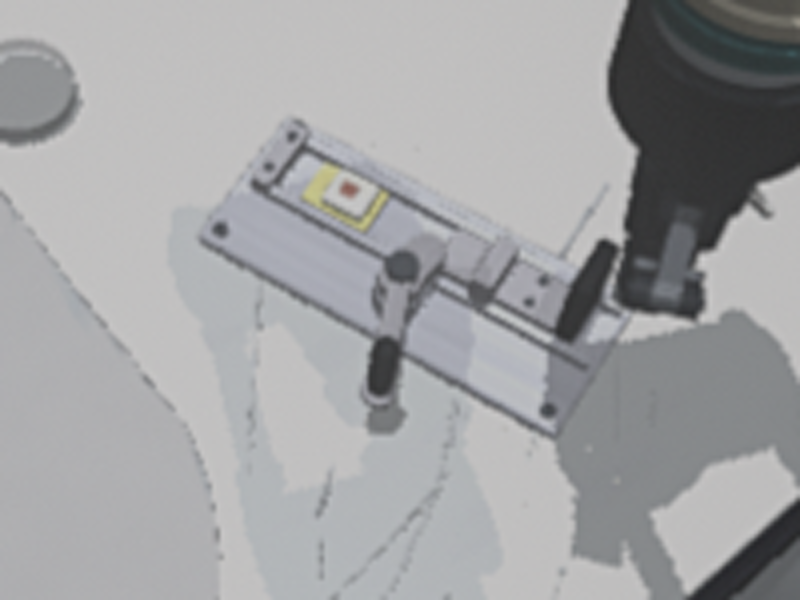

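```bash
python3 - <<'E'
from plan import *
im=cv2.imread("pics/wrist1.png")[0:250,310:560];cv2.imwrite("pics/wrist1c.png",cv2.resize(im,None,fx=3,fy=3,interpolation=cv2.INTER_CUBIC))
o,p,r=state();T=wT(o)
print(onz("wrist",[(357,203),(445,227)],.01,T),j2w(-108,62),j2w(-108,-34))
P=onz("wrist",[(343,106.5)],.092,T)[0];print(P,w2j(P))
P=onz("wrist",[(423,104)],.051,T)[0];print("pivot",P,w2j(P))
E
```

```text
[[ 0.44406016 -0.15663482  0.01      ]
 [ 0.47520161 -0.25108022  0.01      ]] [ 0.44455414 -0.15593354] [ 0.47113964 -0.24817892]
[ 0.50934532 -0.08911001  0.092     ] [-27.2372477  108.26725529]
pivot [ 0.55101043 -0.14518897  0.051     ] [-2.7317609  42.84316511]
```

View pics/wrist1c.png

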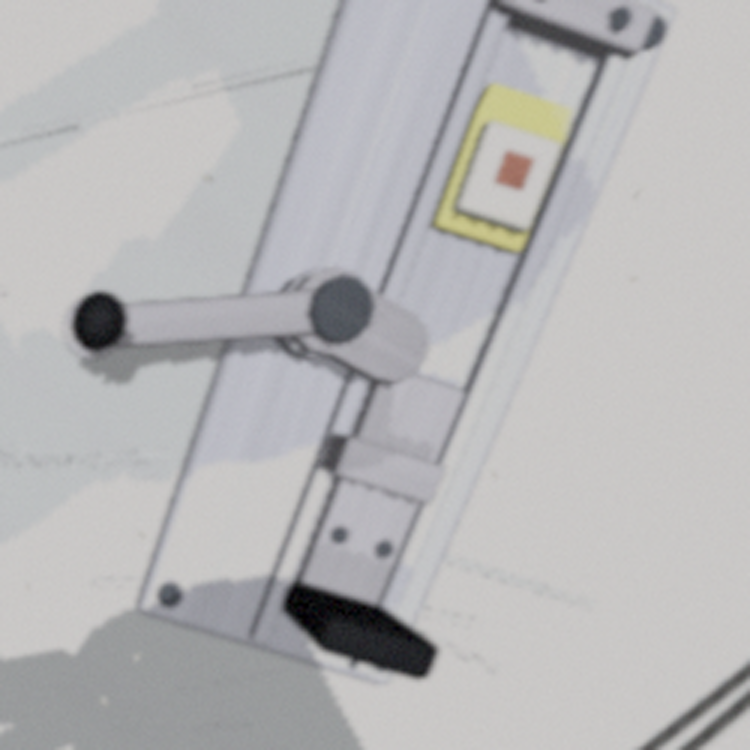

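```bash
cat >> plan.py <<'E'
def pushpt(a,d,z,phioff=0,C=(-1,41)):
    A=np.radians(a);t=np.array([-np.sin(A),np.cos(A)]);x,y=np.array(C)+70*np.array([np.cos(A),np.sin(A)])+d*t
    return (*j2w(x,y),z,a-90+np.degrees(YAW)+phioff)
E
python3 - <<'E'
from plan import *
show()
plan([pushpt(111,42,.14),pushpt(111,38,.06)],[4,6],2)
E
```

```text
t 3.9 p [ 0.4238 -0.1283  0.2157] jig [-120.3   94.3] phi 33.4 F [ 0.3 -0.   0.4] q [-0.44  0.1   1.77 -0.01  1.3   0.55] w -0.0001
10 max 0.75 1.0
[[0.53, 0.21, 0.74], [0.53, 0.21, 0.74], [0.52, 0.22, 0.75], [0.51, 0.22, 0.75], [0.03, -0.0, 0.53], [0.03, -0.0, 0.53], [0.03, -0.0, 0.54], [0.02, -0.0, 0.53], [0.03, -0.0, 0.54], [0.02, -0.0, 0.53]]
[[-0.3, 0.3, -0.9], [-0.3, 0.3, -0.9], [-0.4, 0.4, -0.9], [-0.3, 0.3, -1.0], [-0.0, 0.0, 0.0], [-0.0, 0.0, 0.0], [-0.0, 0.0, 0.0], [-0.0, 0.0, 0.0], [-0.0, 0.0, 0.0], [-0.0, 0.0, 0.0]]
```

>>> carry_out(slide=[[0.5, 0.2, 0.75], [0.5, 0.2, 0.75], [0.5, 0.2, 0.75], [0.5, 0.2, 0.75], [0, 0, 0.53], [0, 0, 0.53], [0, 0, 0.53], [0, 0, 0.53], [0, 0, 0.53], [0, 0, 0.5], [0, 0, 0]], delta_rot=[[-0.3, 0.3, -0.9], [-0.3, 0.3, -0.9], [-0.3, 0.3, -0.9], [-0.3, 0.3, -0.9], [0, 0, 0], [0, 0, 0], [0, 0, 0], [0, 0, 0], [0, 0, 0], [0, 0, 0], [0, 0, 0]])

```text
time: 5.0
ee_pos: [0.4702, -0.1051, 0.062]
tool_rot: [0.001, 0.946, 0.323, 0.002]
force: [-1.2, 0.6, 0.3]
grip_width: 0.0001
```

```bash
python3 - <<'E'
from plan import *
show()
cv2.imwrite("pics/w2.png",robot.grab_frame("wrist")[:,:,::-1])
cv2.imwrite("pics/s2.png",cv2.resize(robot.grab_frame("side")[150:300,280:480,::-1],None,fx=4,fy=4,interpolation=cv2.INTER_CUBIC))
E
```

```text
t 5.0 p [ 0.4702 -0.1051  0.062 ] jig [-69.3 103.8] phi 37.7 F [-1.2  0.6  0.3] q [-0.37  0.3   1.95  0.    0.89  0.55] w 0.0001
```

View pics/w2.png

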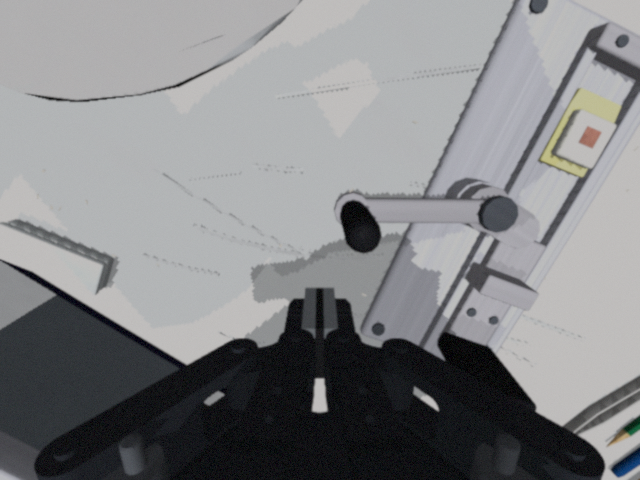

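View pics/s2.png

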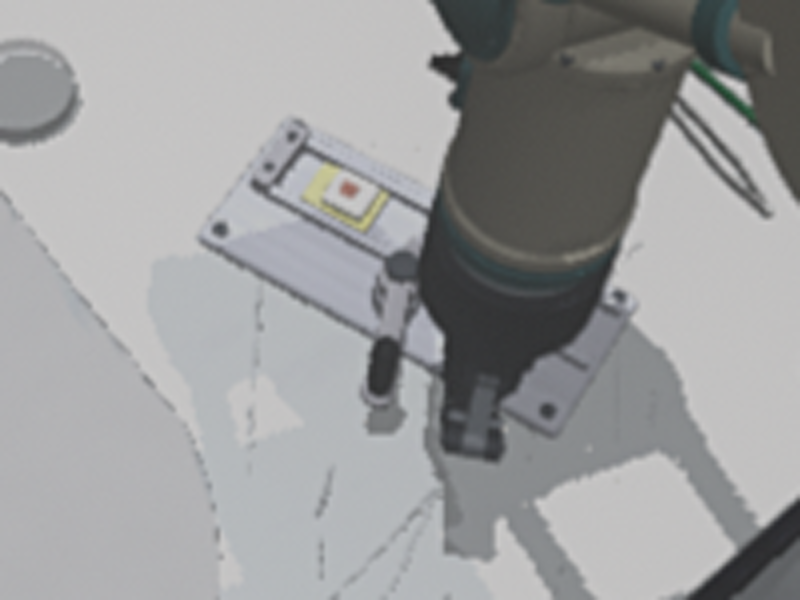

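```bash
python3 - <<'E'
from plan import *
o,p,r=state();T=wT(o)
P=onz("wrist",[(362,238)],.092,T)[0];print(P,w2j(P), r.inv().apply(P-p)*1e3)
P=onz("wrist",[(497,214)],.051,T)[0];print("pivot",P,w2j(P))
A=np.linspace(110,20,19)
C=(-1,41)
show()
plan([pushpt(111,20,.06)]+[pushpt(a,18,.06) for a in A[1:]],[4]+[2]*18,2)
E
```

```text
[ 0.51280078 -0.09263576  0.092     ] [-24.89332968 103.92246976] [ 40.83107497  14.98741461 -28.41897549]
pivot [ 0.55557196 -0.14914791  0.051     ] [ 0.55501092 37.77581819]
t 5.1 p [ 0.4715 -0.1058  0.0633] jig [-68.2 102.7] phi 37.7 F [-0.5 -0.2  0.5] q [-0.37  0.3   1.95  0.    0.89  0.55] w 0.0001
40 max 0.21 3.0
[[0.2, 0.12, 0.03], [0.21, 0.12, 0.04], [0.2, 0.12, 0.03], [0.21, 0.11, 0.03], [0.19, -0.03, 0.0], [0.18, -0.04, 0.0], [0.13, -0.02, 0.0], [0.12, -0.03, 0.0], [0.12, -0.03, 0.0], [0.13, -0.03, 0.0], [0.12, -0.03, 0.0], [0.12, -0.03, 0.0], [0.12, -0.03, 0.0], [0.13, -0.03, 0.0], [0.12, -0.02, 0.0], [0.12, -0.03, 0.01], [0.12, -0.03, -0.0], [0.13, -0.03, -0.0], [0.12, -0.03, -0.0], [0.12, -0.03, -0.0], [0.13, -0.03, -0.0], [0.12, -0.03, -0.0], [0.12, -0.02, -0.0], [0.12, -0.03, -0.0], [0.13, -0.03, -0.0], [0.12, -0.03, -0.0], [0.12, -0.03, -0.0], [0.13, -0.03, -0.0], [0.12, -0.03, -0.0], [0.12, -0.03, -0.0], [0.12, -0.02, -0.0], [0.13, -0.04, -0.0], [0.12, -0.02, -0.0], [0.12, -0.03, -0.0], [0.12, -0.03, -0.0], [0.13, -0.03, -0.0], [0.12, -0.03, -0.0], [0.12, -0.03, -0.0], [0.13, -0.03, -0.0], [0.12, -0.03, -0.0]]
[[0.1, -0.1, 0.1], [0.1, -0.1, 0.2], [0.1, -0.1, 0.1], [0.0, -0.0, 0.2], [0.0, -0.0, 3.0], [0.0, -0.0, 3.0], [0.0, -0.0, 2.5], [0.0, -0.0, 2.5], [0.0, -0.0, 2.5], [0.0, -0.0, 2.5], [0.0, -0.0, 2.5], [0.0, -0.0, 2.5], [0.0, -0.0, 2.5], [0.0, -0.0, 2.5], [0.0, -0.0, 2.5], [0.0, -0.0, 2.5], [0.0, -0.0, 2.5], [0.0, -0.0, 2.5], [0.0, -0.0, 2.5], [0.0, -0.0, 2.5], [0.0, -0.0, 2.5], [0.0, -0.0, 2.5], [0.0, -0.0, 2.5], [0.0, -0.0, 2.5], [0.0, -0.0, 2.5], [0.0, -0.0, 2.5], [0.0, -0.0, 2.5], [0.0, -0.0, 2.5], [0.0, -0.0, 2.5], [0.0, -0.0, 2.5], [0.0, -0.0, 2.5], [0.0, -0.0, 2.5], [0.0, -0.0, 2.5], [0.0, -0.0, 2.5], [0.0, -0.0, 2.5], [-0.0, -0.0, 2.5], [-0.0, -0.0, 2.5], [-0.0, -0.0, 2.5], [-0.0, -0.0, 2.5], [-0.0, -0.0, 2.5]]
```

>>> carry_out(slide=[[0.2, 0.12, 0.03], [0.2, 0.12, 0.03], [0.2, 0.12, 0.03], [0.2, 0.12, 0.03], [0.19, -0.03, 0], [0.18, -0.03, 0], [0.13, -0.03, 0], [0.13, -0.03, 0], [0.13, -0.03, 0], [0.13, -0.03, 0]], delta_rot=[[0, 0, 0], [0, 0, 0], [0, 0, 0], [0, 0, 0], [0, 0, 3.0], [0, 0, 3.0], [0, 0, 2.5], [0, 0, 2.5], [0, 0, 2.5], [0, 0, 2.5]])

```text
time: 6.1
ee_pos: [0.5141, -0.0887, 0.0632]
tool_rot: [0.003, 0.983, 0.184, 0.001]
force: [-2.0, -0.4, 1.9]
grip_width: 0.0001
```

```bash
python3 - <<'E'
from plan import *
show()
o,p,r=state();T=wT(o)
cv2.imwrite("pics/w3.png",robot.grab_frame("wrist")[:,:,::-1])
d=w2j(p)-np.array([-.5,40]);
for D in (18,):
  rr=np.hypot(*d);print("pusher r",rr,"ang",np.degrees(np.arctan2(d[1],d[0])))
E
```

```text
t 6.1 p [ 0.5141 -0.0887  0.0632] jig [-22.6 107.4] phi 21.2 F [-2.  -0.4  1.9] q [-0.3   0.35  1.87 -0.01  0.92  0.9 ] w 0.0001
pusher r 70.88855634548463 ang 108.13953048321385
```

View pics/w3.png

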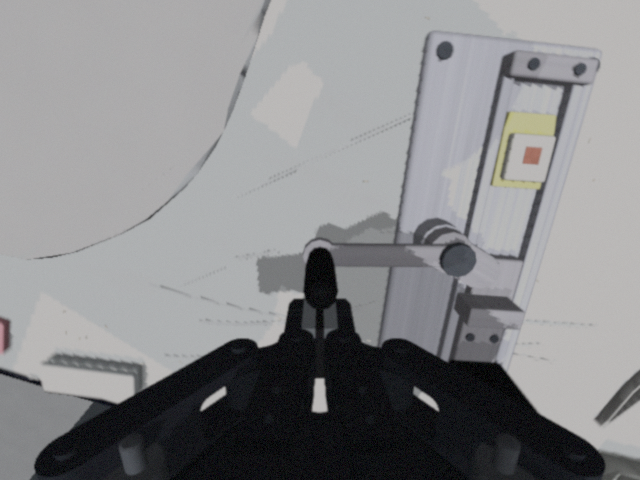

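```bash
python3 - <<'E'
from plan import *
C=(-.5,40)
plan([pushpt(a,17,.063,C=C) for a in (85,75,65,55,45)],[3]+[4]*4,2)
E
```

```text
19 max 0.15 3.4
[[0.15, -0.04, 0.0], [0.14, -0.04, 0.0], [0.14, -0.06, 0.01], [0.12, -0.02, -0.0], [0.12, -0.02, -0.0], [0.13, -0.03, -0.0], [0.12, -0.04, -0.0], [0.12, -0.02, -0.0], [0.12, -0.02, -0.0], [0.13, -0.03, -0.0], [0.12, -0.03, -0.0], [0.12, -0.02, -0.0], [0.12, -0.03, -0.0], [0.13, -0.03, -0.0], [0.12, -0.03, -0.0], [0.12, -0.02, -0.0], [0.12, -0.02, -0.0], [0.13, -0.03, -0.0], [0.12, -0.04, -0.0]]
[[0.1, -0.1, 3.4], [0.2, -0.0, 3.3], [0.1, -0.1, 3.4], [0.0, 0.0, 2.5], [0.0, 0.0, 2.5], [0.0, 0.0, 2.5], [0.0, 0.0, 2.5], [0.0, 0.0, 2.5], [0.0, 0.0, 2.5], [0.0, 0.0, 2.5], [0.0, 0.0, 2.5], [0.0, 0.0, 2.5], [0.0, 0.0, 2.5], [0.0, 0.0, 2.5], [0.0, 0.0, 2.5], [0.0, 0.0, 2.5], [0.0, 0.0, 2.5], [0.0, 0.0, 2.5], [0.0, 0.0, 2.5]]
```

>>> carry_out(slide=[[0.15, -0.04, 0], [0.15, -0.04, 0], [0.14, -0.04, 0], [0.13, -0.03, 0], [0.13, -0.03, 0], [0.13, -0.03, 0], [0.13, -0.03, 0], [0.13, -0.03, 0], [0.13, -0.03, 0], [0.13, -0.03, 0], [0.13, -0.03, 0], [0.13, -0.03, 0]], delta_rot=[[0, 0, 3.0], [0, 0, 3.0], [0, 0, 3.0], [0, 0, 2.5], [0, 0, 2.5], [0, 0, 2.5], [0, 0, 2.5], [0, 0, 2.5], [0, 0, 2.5], [0, 0, 2.5], [0, 0, 2.5], [0, 0, 2.5]])

```text
time: 7.35
ee_pos: [0.5486, -0.0752, 0.0625]
tool_rot: [0.005, 0.995, -0.095, -0.007]
force: [-2.0, 0.1, 1.3]
grip_width: 0.0002
```

```bash
python3 - <<'E'
from plan import *
show()
C=(-.5,40)
o,p,r=state()
d=w2j(p)-np.array(C);print("pusher r",np.hypot(*d),"ang",np.degrees(np.arctan2(d[1],d[0])))
cv2.imwrite("pics/w4.png",robot.grab_frame("wrist")[:,:,::-1])
plan([pushpt(a,17,.063,C=C) for a in (55,45,35,25,20)],[3]+[4]*3+[2],2)
E
```

```text
t 7.35 p [ 0.5486 -0.0752  0.0625] jig [ 14.3 110.8] phi -10.9 F [-2.   0.1  1.3] q [-0.25  0.4   1.78 -0.01  0.97  1.51] w 0.0002
pusher r 72.28972563467396 ang 78.19777266460036
17 max 0.15 2.7
[[0.15, -0.02, -0.01], [0.15, -0.03, -0.01], [0.14, -0.04, -0.0], [0.12, -0.02, -0.0], [0.13, -0.03, -0.0], [0.12, -0.03, -0.0], [0.12, -0.03, -0.0], [0.12, -0.02, -0.0], [0.13, -0.02, -0.0], [0.12, -0.03, -0.0], [0.12, -0.04, -0.0], [0.12, -0.02, -0.0], [0.13, -0.02, -0.0], [0.12, -0.03, -0.0], [0.12, -0.04, -0.0], [0.12, -0.02, -0.0], [0.13, -0.03, -0.0]]
[[0.2, 0.2, 2.6], [0.2, 0.2, 2.7], [0.3, 0.3, 2.6], [-0.0, -0.0, 2.5], [-0.0, -0.0, 2.5], [-0.0, -0.0, 2.5], [-0.0, -0.0, 2.5], [-0.0, -0.0, 2.5], [-0.0, -0.0, 2.5], [-0.0, -0.0, 2.5], [-0.0, -0.0, 2.5], [-0.0, -0.0, 2.5], [-0.0, -0.0, 2.5], [-0.0, -0.0, 2.5], [-0.0, -0.0, 2.5], [-0.0, -0.0, 2.5], [-0.1, -0.0, 2.5]]
```

View pics/w4.png

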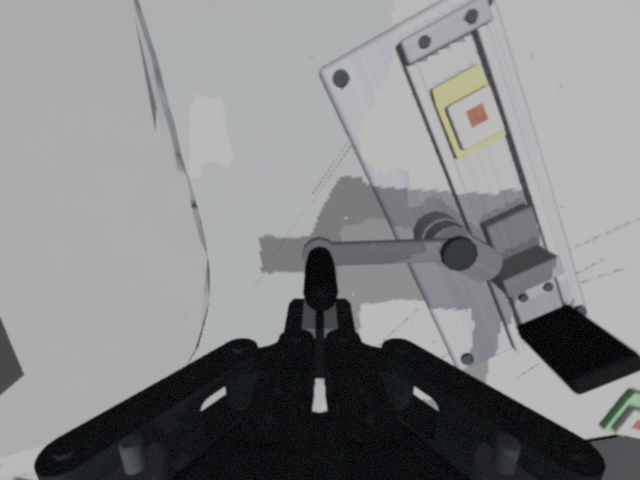

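>>> carry_out(slide=[[0.15, -0.03, 0], [0.15, -0.03, 0], [0.14, -0.04, 0], [0.13, -0.03, 0], [0.13, -0.03, 0], [0.13, -0.03, 0], [0.13, -0.03, 0], [0.13, -0.03, 0], [0.13, -0.03, 0], [0.13, -0.03, 0], [0.13, -0.03, 0], [0.13, -0.03, 0]], delta_rot=[[0.2, 0.2, 2.6], [0.2, 0.2, 2.6], [0.2, 0.2, 2.6], [0, 0, 2.5], [0, 0, 2.5], [0, 0, 2.5], [0, 0, 2.5], [0, 0, 2.5], [0, 0, 2.5], [0, 0, 2.5], [0, 0, 2.5], [0, 0, 2.5]])

```text
time: 8.6
ee_pos: [0.5832, -0.0792, 0.0607]
tool_rot: [-0.0, 0.935, -0.354, -0.011]
force: [-1.4, 0.9, 1.9]
grip_width: -0.0001
```

```bash
python3 - <<'E'
from plan import *
show()
C=(-.5,40)
o,p,r=state()
d=w2j(p)-np.array(C);print("pusher r",np.hypot(*d),"ang",np.degrees(np.arctan2(d[1],d[0])))
plan([pushpt(a,17,.063,C=C) for a in (35,25,18)],[4]*3,2)
E
```

```text
t 8.6 p [ 0.5832 -0.0792  0.0607] jig [46.5 97.4] phi -41.5 F [-1.4  0.9  1.9] q [-0.25  0.45  1.7   0.    1.02  2.04] w -0.0001
pusher r 74.14660131874737 ang 50.69158004771946
12 max 0.13 2.5
[[0.03, 0.01, -0.02], [0.03, 0.01, -0.03], [0.03, 0.02, -0.02], [0.03, 0.01, -0.02], [0.12, -0.02, -0.0], [0.13, -0.02, -0.0], [0.12, -0.03, -0.0], [0.12, -0.04, -0.0], [0.09, -0.01, -0.0], [0.09, -0.02, -0.0], [0.08, -0.02, -0.0], [0.09, -0.02, -0.0]]
[[0.1, 0.3, -0.6], [0.1, 0.3, -0.7], [0.1, 0.3, -0.6], [0.1, 0.3, -0.7], [0.0, 0.0, 2.5], [0.0, 0.0, 2.5], [0.0, 0.0, 2.5], [0.0, 0.0, 2.5], [0.0, 0.0, 1.8], [0.0, 0.0, 1.7], [0.0, 0.0, 1.8], [0.0, 0.0, 1.7]]
```

>>> carry_out(slide=[[0.12, 0.02, -0.02], [0.12, 0, -0.02], [0.12, 0, -0.02], [0.12, -0.02, 0], [0.12, -0.02, 0], [0.12, -0.03, 0], [0.12, -0.03, 0]], delta_rot=[[0.1, 0.3, 1], [0.1, 0.3, 2], [0.1, 0.3, 2], [0, 0, 2.5], [0, 0, 2.5], [0, 0, 2.5], [0, 0, 2]])

```text
time: 9.3
ee_pos: [0.5987, -0.0882, 0.0607]
tool_rot: [-0.003, 0.882, -0.471, -0.006]
force: [-1.9, 1.9, 2.3]
grip_width: -0.0004
```

```bash
python3 - <<'E'
from plan import *
show()
C=(-.5,40)
o,p,r=state()
d=w2j(p)-np.array(C);print("pusher r",np.hypot(*d),"ang",np.degrees(np.arctan2(d[1],d[0])))
cv2.imwrite("pics/w5.png",robot.grab_frame("wrist")[:,:,::-1])
E
```

```text
t 9.3 p [ 0.5987 -0.0882  0.0607] jig [58.8 84.4] phi -56.2 F [-1.9  1.9  2.3] q [-0.27  0.46  1.67  0.01  1.02  2.28] w -0.0004
pusher r 74.107958871225 ang 36.794493697507036
```

View pics/w5.png

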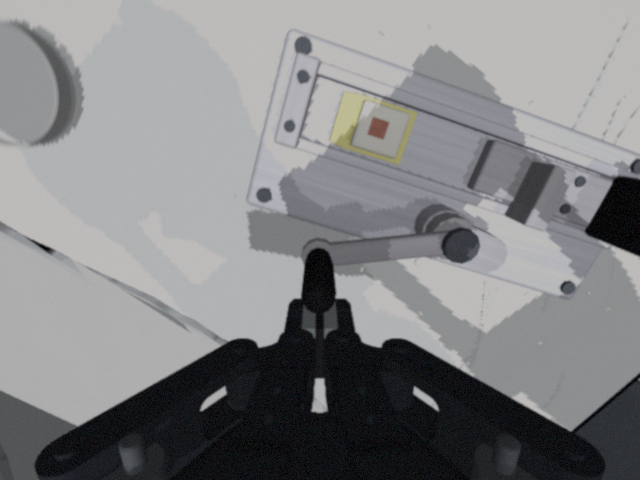

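```bash
python3 - <<'E'
from plan import *
plan([(*(state()[1][:2]-.025*np.array([np.cos(np.radians(-56)),np.sin(np.radians(-56))])),.062,-56),(.56,-.08,.16,-40),(*j2w(-132,0),.16,16.1),],[2,4,10],2)
E
```

```text
16 max 0.98 5.7
[[-0.5, 0.0, -0.02], [-0.5, 0.0, -0.02], [-0.04, 0.28, -0.98], [-0.06, 0.27, -0.98], [-0.08, 0.27, -0.98], [-0.1, 0.26, -0.98], [-0.01, 0.75, 0.0], [-0.08, 0.74, 0.0], [-0.15, 0.73, 0.0], [-0.22, 0.72, 0.0], [-0.29, 0.69, 0.0], [-0.36, 0.66, 0.0], [-0.42, 0.62, 0.0], [-0.47, 0.58, 0.0], [-0.53, 0.52, 0.0], [-0.58, 0.47, 0.0]]
[[0.0, 0.4, -0.1], [0.0, 0.3, -0.1], [0.0, 0.0, -4.0], [0.0, 0.0, -4.0], [0.0, 0.0, -4.0], [0.0, 0.0, -4.0], [0.0, 0.0, -5.6], [0.0, 0.0, -5.6], [0.0, 0.0, -5.6], [0.0, 0.0, -5.6], [0.0, 0.0, -5.6], [0.0, 0.0, -5.6], [0.0, 0.0, -5.6], [0.0, 0.0, -5.6], [-0.0, 0.0, -5.7], [-0.0, 0.0, -5.6]]
```

>>> carry_out(slide=[[-0.5, 0, 0], [-0.5, 0, 0], [-0.04, 0.28, -0.98], [-0.06, 0.27, -0.98], [-0.08, 0.27, -0.98], [-0.1, 0.26, -0.98], [0, 0.75, 0], [-0.08, 0.75, 0], [-0.15, 0.73, 0], [-0.22, 0.72, 0], [-0.3, 0.7, 0], [-0.36, 0.66, 0], [-0.42, 0.62, 0], [-0.47, 0.58, 0], [-0.53, 0.52, 0], [-0.58, 0.47, 0], [0, 0, 0], [0, 0, 0]], delta_rot=[[0, 0.4, 0], [0, 0.3, 0], [0, 0, -4.0], [0, 0, -4.0], [0, 0, -4.0], [0, 0, -4.0], [0, 0, -5.6], [0, 0, -5.6], [0, 0, -5.6], [0, 0, -5.6], [0, 0, -5.6], [0, 0, -5.6], [0, 0, -5.6], [0, 0, -5.6], [0, 0, -5.6], [0, 0, -5.6], [0, 0, 0], [0, 0, 0]])

```text
time: 11.15
ee_pos: [0.4298, -0.2151, 0.1616]
tool_rot: [0.004, 0.984, 0.177, 0.002]
force: [0.2, 0.4, 0.4]
grip_width: 0.0003
```

```bash
python3 - <<'E'
from plan import *
show();o,p,r=state();T=wT(o)
im=robot.grab_frame("wrist")[:,:,::-1];cv2.imwrite("pics/w6.png",im)
cv2.imwrite("pics/s6.png",cv2.resize(robot.grab_frame("side")[150:300,280:480,::-1],None,fx=4,fy=4,interpolation=cv2.INTER_CUBIC))
E
```

```text
t 11.15 p [ 0.4298 -0.2151  0.1616] jig [-138.6    9.2] phi 20.4 F [0.2 0.4 0.4] q [-0.61  0.18  1.82 -0.    1.13  0.61] w 0.0003
```

View pics/w6.png

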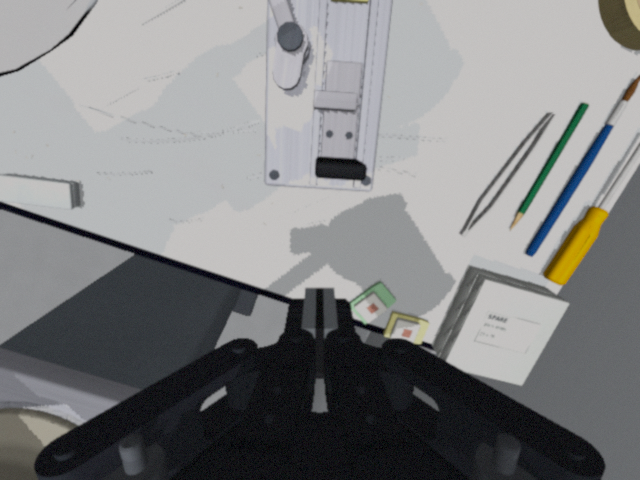

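View pics/s6.png

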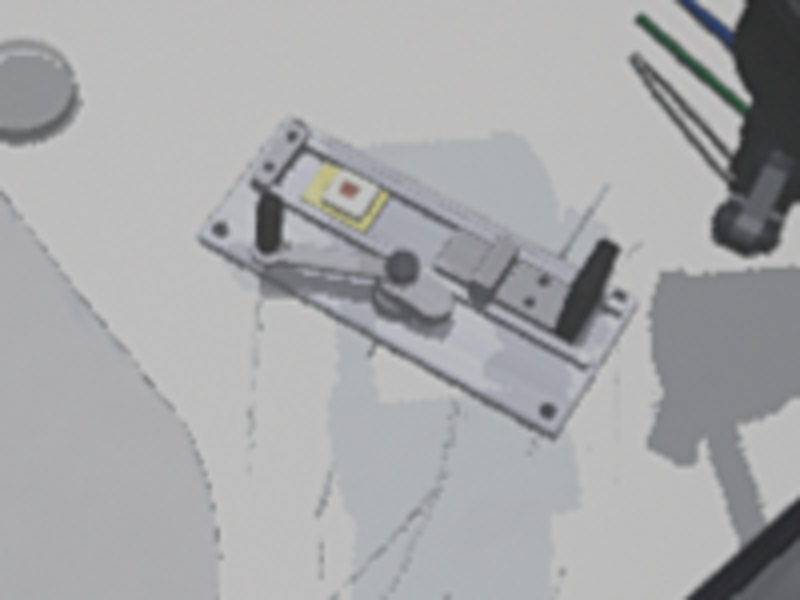

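```bash
python3 - <<'E'
from plan import *
show();o,p,r=state();T=wT(o)
for uv,z in (((341,178),.072),((316,176),.072),((366,180),.072),((375,303),.01),((407,330),.01),((265,184),.01),((372,190),.01)):
    P=onz("wrist",[uv],z,T)[0];print(uv,P.round(4),w2j(P).round(1),(r.inv().apply(P-p)*1e3).round(1))
plan([(*j2w(-128,0),.10,16.1),(*j2w(-125,0),.050,16.1)],[4,5],2)
E
```

```text
t 11.25 p [ 0.4301 -0.215   0.1616] jig [-138.2    9.2] phi 20.5 F [ 0.5 -0.2 -1.1] q [-0.61  0.18  1.82 -0.    1.13  0.61] w 0.0
(341, 178) [ 0.48   -0.2129  0.072 ] [-89.8  -2.6] [47.2 14.8 89.9]
(316, 176) [ 0.4752 -0.1962  0.072 ] [-89.7  14.9] [48.6 -2.6 89.7]
(366, 180) [ 0.4848 -0.2298  0.072 ] [-89.8 -20.1] [45.8 32.3 90. ]
(375, 303) [ 0.3717 -0.2966  0.01  ] [-217.  -53.] [-83.7  54.8 151.8]
(407, 330) [ 0.3546 -0.3397  0.01  ] [-245.3  -89.7] [-114.8   89.2  152. ]
(265, 184) [ 0.446  -0.1588  0.01  ] [-107.4   58.8] [ 34.1 -48.3 151.4]
(372, 190) [ 0.474  -0.2496  0.01  ] [-105.6  -36.1] [ 28.6  46.5 152.1]
9 max 0.62 1.1
[[0.09, 0.1, 0.62], [0.1, 0.09, 0.62], [0.1, 0.09, 0.61], [0.1, 0.1, 0.62], [0.02, -0.0, 0.4], [0.02, -0.0, 0.4], [0.03, -0.0, 0.4], [0.02, -0.0, 0.4], [0.03, -0.01, 0.4]]
[[0.1, -0.0, 1.1], [0.1, -0.1, 1.1], [0.1, -0.0, 1.1], [0.1, -0.1, 1.1], [0.0, 0.0, -0.0], [0.0, 0.0, -0.0], [0.0, 0.0, -0.0], [0.0, 0.0, -0.0], [0.0, 0.0, -0.0]]
```

>>> carry_out(slide=[[0.09, 0.12, 0.62], [0.1, 0.11, 0.62], [0.1, 0.11, 0.62], [0.1, 0.11, 0.62], [0, 0, 0.4], [0, 0, 0.4], [0, 0, 0.4], [0, 0, 0.4], [0, 0, 0.4], [0, 0, 0]], delta_rot=[[0, 0, 1.1], [0, 0, 1.1], [0, 0, 1.1], [0, 0, 1.1], [0, 0, 0], [0, 0, 0], [0, 0, 0], [0, 0, 0], [0, 0, 0], [0, 0, 0]])

```text
time: 12.25
ee_pos: [0.4487, -0.2187, 0.0457]
tool_rot: [0.005, 0.99, 0.141, 0.005]
force: [-0.3, 0.7, -0.1]
grip_width: 0.0002
```

```bash
python3 - <<'E'
from plan import *
show()
cv2.imwrite("pics/w7.png",robot.grab_frame("wrist")[:,:,::-1])
plan([(*j2w(-105,-1),.050,16.1),(*j2w(-60,-1),.050,16.1)],[5,14],2)
E
```

```text
t 12.25 p [ 0.4487 -0.2187  0.0457] jig [-121.4    0.5] phi 16.2 F [-0.3  0.7 -0.1] q [-0.59  0.34  1.94 -0.    0.85  0.7 ] w 0.0002
19 max 0.13 0.2
[[0.13, 0.01, -0.03], [0.13, 0.01, -0.03], [0.13, 0.01, -0.03], [0.13, 0.01, -0.03], [0.12, 0.01, -0.02], [0.13, -0.0, -0.0], [0.13, -0.0, -0.0], [0.13, -0.0, -0.0], [0.13, -0.0, -0.0], [0.13, -0.0, -0.0], [0.13, -0.0, -0.0], [0.13, -0.0, -0.0], [0.13, -0.0, -0.0], [0.13, -0.0, -0.0], [0.13, -0.0, -0.0], [0.13, -0.0, -0.0], [0.12, -0.0, -0.0], [0.13, -0.0, -0.0], [0.12, -0.0, -0.0]]
[[0.1, -0.1, 0.0], [0.1, -0.1, 0.0], [0.2, -0.1, 0.0], [0.1, -0.1, 0.0], [0.2, -0.1, 0.1], [-0.0, -0.0, -0.0], [-0.0, -0.0, -0.0], [-0.0, -0.0, -0.0], [-0.0, -0.0, -0.0], [-0.0, -0.0, -0.0], [-0.0, -0.0, -0.0], [-0.0, -0.0, -0.0], [-0.0, -0.0, -0.0], [-0.0, -0.0, -0.0], [-0.0, -0.0, -0.0], [-0.0, -0.0, -0.0], [-0.0, -0.0, -0.0], [-0.0, -0.0, -0.0], [-0.0, -0.0, -0.0]]
```

View pics/w7.png

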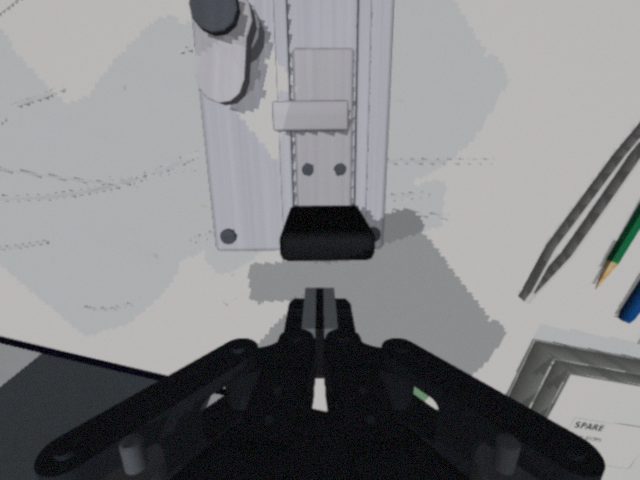

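>>> carry_out(slide=[[0.13, 0.02, -0.02], [0.13, 0.02, -0.02], [0.13, 0.02, -0.02], [0.13, 0.02, -0.02], [0.13, 0.02, -0.02], [0.13, 0, 0], [0.13, 0, 0], [0.13, 0, 0], [0.13, 0, 0], [0.13, 0, 0], [0.13, 0, 0], [0.13, 0, 0], [0.13, 0, 0], [0.13, 0, 0], [0.13, 0, 0]], delta_rot=[[0.1, -0.1, 0], [0.1, -0.1, 0], [0.1, -0.1, 0], [0.1, -0.1, 0], [0.1, -0.1, 0], [0, 0, 0], [0, 0, 0], [0, 0, 0], [0, 0, 0], [0, 0, 0], [0, 0, 0], [0, 0, 0], [0, 0, 0], [0, 0, 0], [0, 0, 0]])

```text
time: 13.8
ee_pos: [0.4993, -0.2087, 0.0511]
tool_rot: [0.003, 0.99, 0.141, -0.001]
force: [-2.4, -1.4, 2.1]
grip_width: -0.0
```

```bash
python3 - <<'E'
from plan import *
show()
E
```

```text
t 13.8 p [ 0.4993 -0.2087  0.0511] jig [-70.   -3.8] phi 16.2 F [-2.4 -1.4  2.1] q [-0.52  0.39  1.84 -0.01  0.92  0.77] w -0.0
```

>>> carry_out(slide=[[0.13, -0.01, 0], [0.13, -0.01, 0], [0.13, -0.01, 0], [0.13, -0.01, 0], [0.13, -0.01, 0], [0.1, 0, 0], [0.1, 0, 0], [0.1, 0, 0]], delta_rot=[[0, 0, 0], [0, 0, 0], [0, 0, 0], [0, 0, 0], [0, 0, 0], [0, 0, 0], [0, 0, 0], [0, 0, 0]])

```text
time: 14.6
ee_pos: [0.5244, -0.2011, 0.0511]
tool_rot: [0.004, 0.99, 0.141, -0.001]
force: [-2.5, -2.9, 1.6]
grip_width: 0.0001
```

```bash
python3 - <<'E'
from plan import *
show()
cv2.imwrite("pics/w8.png",robot.grab_frame("wrist")[:,:,::-1])
cv2.imwrite("pics/s8.png",cv2.resize(robot.grab_frame("side")[150:300,280:480,::-1],None,fx=4,fy=4,interpolation=cv2.INTER_CUBIC))
E
```

```text
t 14.6 p [ 0.5244 -0.2011  0.0511] jig [-43.7  -3.5] phi 16.3 F [-2.5 -2.9  1.6] q [-0.49  0.41  1.79 -0.01  0.93  0.81] w 0.0001
```

View pics/w8.png

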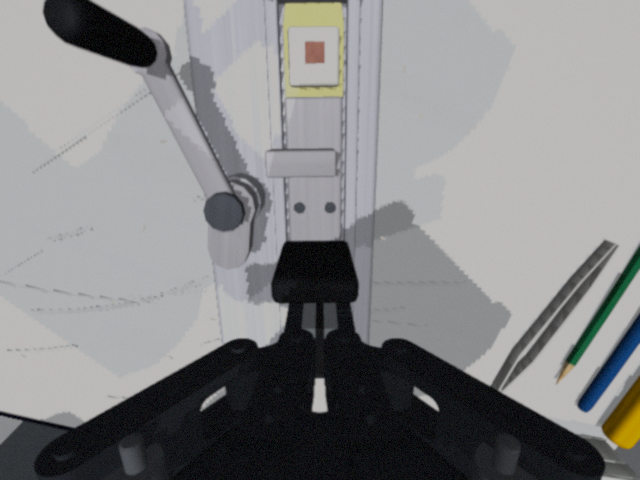

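View pics/s8.png

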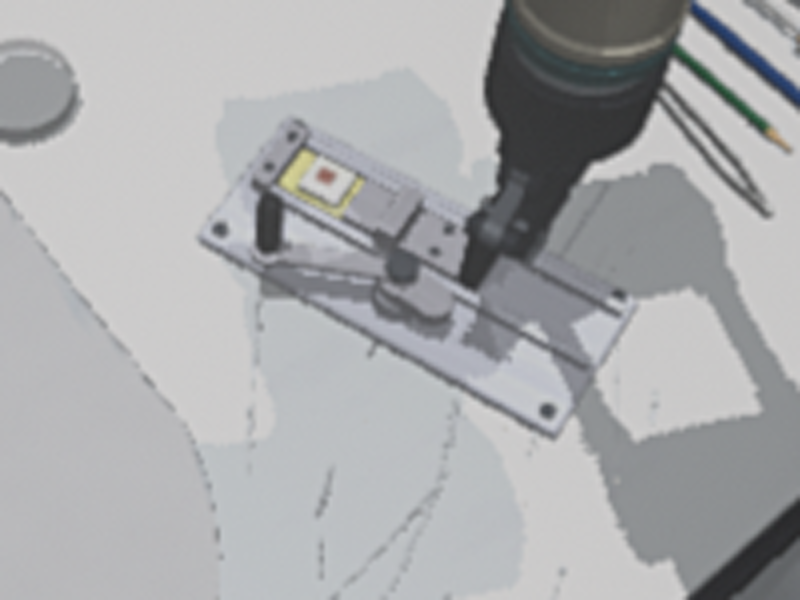

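>>> carry_out(slide=[[0.1, 0, 0], [0.1, 0, 0]], delta_rot=[[0, 0, 0], [0, 0, 0]])

```text
time: 14.9
ee_pos: [0.5244, -0.201, 0.0511]
tool_rot: [0.004, 0.99, 0.143, -0.006]
force: [-7.6, -5.4, 6.8]
grip_width: 0.0001
```

>>> carry_out(slide=[[0.1, 0, 0], [0.1, 0, 0]], delta_rot=[[0, 0, 0], [0, 0, 0]])

```text
time: 15.1
ee_pos: [0.5242, -0.2011, 0.0512]
tool_rot: [0.005, 0.989, 0.144, -0.011]
force: [-6.3, -4.6, 5.0]
grip_width: -0.0001
```

```bash
python3 - <<'E'
from plan import *
show()
E
```

```text
t 15.1 p [ 0.5242 -0.2011  0.0512] jig [-44.   -3.4] phi 16.6 F [-6.3 -4.6  5. ] q [-0.48  0.42  1.78 -0.03  0.96  0.82] w -0.0001
```

>>> carry_out(slide=[[0.3, 0, 0], [0.4, 0, 0], [0.4, 0, 0]], delta_rot=[[0, 0, 0], [0, 0, 0], [0, 0, 0]])

```text
time: 15.4
ee_pos: [0.5236, -0.2012, 0.0517]
tool_rot: [0.007, 0.988, 0.15, -0.04]
force: [-23.2, -13.2, 16.3]
grip_width: 0.0
```

```bash
python3 - <<'E'
from plan import *
show()
cv2.imwrite("pics/w9.png",robot.grab_frame("wrist")[:,:,::-1])
cv2.imwrite("pics/s9.png",cv2.resize(robot.grab_frame("side")[170:270,320:450,::-1],None,fx=6,fy=6,interpolation=cv2.INTER_CUBIC))
plan([(*j2w(-75,-3),.051,16.1),(*j2w(-75,-3),.15,16.1)],[3,5],2)
E
```

```text
t 15.4 p [ 0.5236 -0.2012  0.0517] jig [-44.6  -3.4] phi 17.3 F [-23.2 -13.2  16.3] q [-0.45  0.44  1.74 -0.07  1.02  0.85] w 0.0
8 max 0.8 1.6
[[-0.4, -0.01, 0.04], [-0.41, -0.01, 0.03], [-0.4, -0.01, 0.02], [0.0, -0.0, -0.79], [0.0, -0.0, -0.79], [0.0, -0.0, -0.79], [0.0, -0.0, -0.79], [0.0, -0.0, -0.8]]
[[0.1, 1.6, 0.4], [0.0, 1.5, 0.4], [0.1, 1.6, 0.4], [-0.0, -0.0, -0.0], [-0.0, -0.0, -0.0], [-0.0, -0.0, -0.0], [-0.0, -0.0, -0.0], [-0.0, -0.0, -0.0]]
```

View pics/s9.png

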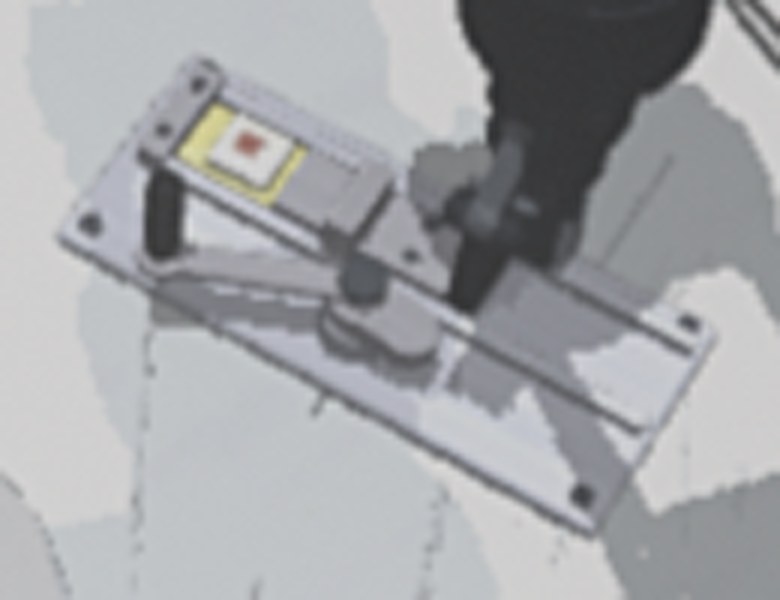

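>>> carry_out(slide=[[-0.4, 0, 0], [-0.4, 0, 0], [-0.4, 0, 0], [0, 0, -0.8], [0, 0, -0.8], [0, 0, -0.8], [0, 0, -0.8], [0, 0, -0.8], [0, 0, 0]], delta_rot=[[0, 1.6, 0.4], [0, 1.5, 0.4], [0, 1.5, 0.4], [0, 0, 0], [0, 0, 0], [0, 0, 0], [0, 0, 0], [0, 0, 0], [0, 0, 0]])

```text
time: 16.4
ee_pos: [0.496, -0.2053, 0.1558]
tool_rot: [-0.004, 0.991, 0.136, 0.006]
force: [-0.1, 0.0, -0.5]
grip_width: 0.0
```

```bash
python3 - <<'E'
from plan import *
show();C=(-.5,40)
print(pushpt(23,-40,.15,C=C))
plan([pushpt(23,-42,.15,C=C),pushpt(23,-42,.063,C=C)],[12,5],2)
E
```

```text
t 16.4 p [ 0.496  -0.2053  0.1558] jig [-72.3   0.3] phi 15.6 F [-0.1  0.  -0.5] q [-0.53  0.27  1.71  0.02  1.15  0.76] w 0.0
(np.float64(0.6334977565776453), np.float64(-0.1342291006111614), 0.15, np.float64(-50.9228042686291))
17 max 0.7 5.6
[[0.51, -0.1, 0.03], [0.5, -0.15, 0.03], [0.48, -0.19, 0.03], [0.46, -0.24, 0.02], [0.43, -0.28, 0.02], [0.4, -0.32, 0.02], [0.37, -0.36, 0.02], [0.33, -0.4, 0.02], [0.3, -0.42, 0.02], [0.25, -0.45, 0.02], [0.21, -0.48, 0.02], [0.16, -0.49, 0.03], [-0.0, -0.0, 0.7], [-0.0, -0.0, 0.69], [-0.0, -0.0, 0.7], [-0.0, -0.0, 0.69], [-0.0, -0.0, 0.7]]
[[-0.1, -0.0, 5.5], [-0.1, -0.0, 5.5], [-0.1, -0.1, 5.6], [-0.1, -0.0, 5.5], [-0.1, -0.1, 5.6], [-0.0, -0.1, 5.5], [-0.0, -0.0, 5.6], [-0.1, -0.1, 5.5], [-0.0, -0.0, 5.6], [-0.1, -0.1, 5.5], [-0.0, -0.0, 5.6], [-0.1, -0.1, 5.5], [0.0, 0.0, 0.0], [0.0, 0.0, 0.0], [0.0, 0.0, 0.0], [0.0, 0.0, 0.0], [0.0, 0.0, 0.0]]
```

>>> carry_out(slide=[[0.51, -0.1, 0.02], [0.5, -0.15, 0.02], [0.48, -0.2, 0.02], [0.46, -0.24, 0.02], [0.43, -0.28, 0.02], [0.4, -0.32, 0.02], [0.37, -0.36, 0.02], [0.33, -0.4, 0.02], [0.3, -0.42, 0.02], [0.25, -0.45, 0.02], [0.2, -0.48, 0.02], [0.15, -0.5, 0.02], [0, 0, 0]], delta_rot=[[0, 0, 5.5], [0, 0, 5.5], [0, 0, 5.5], [0, 0, 5.5], [0, 0, 5.5], [0, 0, 5.5], [0, 0, 5.5], [0, 0, 5.5], [0, 0, 5.5], [0, 0, 5.5], [0, 0, 5.5], [0, 0, 5.5], [0, 0, 0]])

```text
time: 17.7
ee_pos: [0.6415, -0.124, 0.136]
tool_rot: [-0.016, 0.893, -0.449, -0.004]
force: [0.3, -0.5, 0.6]
grip_width: 0.0001
```

```bash
python3 - <<'E'
from plan import *
show();C=(-.5,40)
cv2.imwrite("pics/s10.png",cv2.resize(robot.grab_frame("scene")[150:300,280:480,::-1],None,fx=4,fy=4,interpolation=cv2.INTER_CUBIC))
plan([pushpt(23,-42,.1,C=C),pushpt(23,-42,.063,C=C)],[4,4],2)
E
```

```text
t 17.7 p [ 0.6415 -0.124   0.136 ] jig [90.1 38.1] phi -53.3 F [ 0.3 -0.5  0.6] q [-0.32  0.45  1.47  0.03  1.22  2.17] w 0.0001
8 max 0.37 0.6
[[0.07, 0.12, 0.35], [0.06, 0.12, 0.36], [0.06, 0.12, 0.35], [0.06, 0.12, 0.36], [-0.0, -0.0, 0.37], [-0.0, -0.0, 0.37], [-0.0, -0.0, 0.37], [-0.0, -0.0, 0.37]]
[[-0.3, 0.3, -0.6], [-0.3, 0.3, -0.6], [-0.4, 0.3, -0.6], [-0.3, 0.4, -0.5], [-0.0, -0.0, -0.0], [-0.0, -0.0, -0.0], [-0.0, -0.0, -0.0], [-0.0, -0.0, -0.0]]
```

View pics/s10.png

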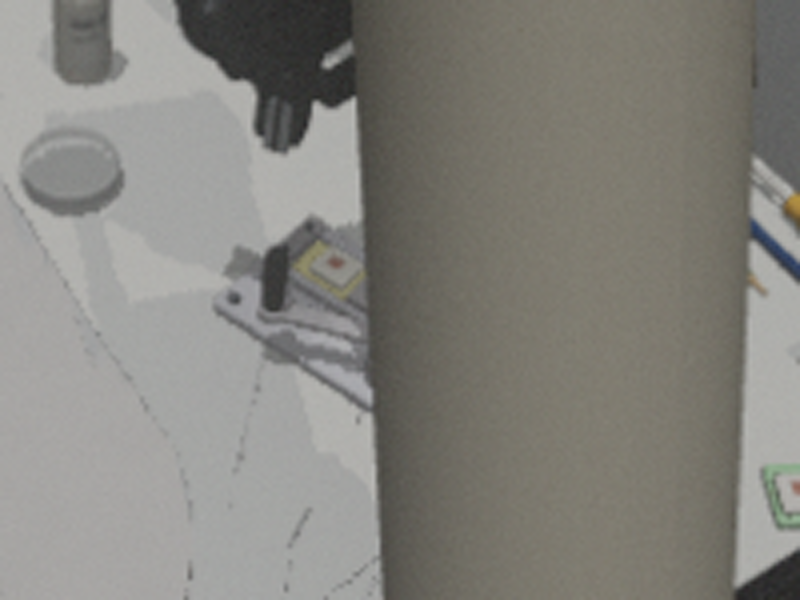

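>>> carry_out(slide=[[0.07, 0.12, 0.35], [0.06, 0.12, 0.35], [0.06, 0.12, 0.35], [0.06, 0.12, 0.35], [0, 0, 0.37], [0, 0, 0.37], [0, 0, 0.37], [0, 0, 0.3], [0, 0, 0]], delta_rot=[[-0.3, 0.3, -0.6], [-0.3, 0.3, -0.6], [-0.3, 0.3, -0.6], [-0.3, 0.3, -0.6], [0, 0, 0], [0, 0, 0], [0, 0, 0], [0, 0, 0], [0, 0, 0]])

```text
time: 18.65
ee_pos: [0.63, -0.1373, 0.0565]
tool_rot: [0.0, 0.905, -0.426, -0.002]
force: [-0.0, 0.6, -0.6]
grip_width: -0.0001
```

```bash
python3 - <<'E'
from plan import *
show();C=(-.5,40)
cv2.imwrite("pics/s11.png",cv2.resize(robot.grab_frame("side")[150:300,280:480,::-1],None,fx=4,fy=4,interpolation=cv2.INTER_CUBIC))
plan([pushpt(23,-18,.063,C=C)]+[pushpt(a,-17,.063,C=C) for a in (33,43,53)],[5,4,4,4],2)
E
```

```text
t 18.65 p [ 0.63   -0.1373  0.0565] jig [75.4 28.6] phi -50.5 F [-0.   0.6 -0.6] q [-0.32  0.51  1.58 -0.    1.05  2.13] w -0.0001
17 max 0.18 2.5
[[-0.18, -0.04, -0.05], [-0.18, -0.04, -0.05], [-0.18, -0.03, -0.05], [-0.18, -0.03, -0.04], [-0.18, -0.04, -0.05], [-0.13, -0.02, 0.0], [-0.13, -0.02, 0.0], [-0.14, -0.03, 0.0], [-0.13, -0.04, 0.0], [-0.12, -0.02, 0.0], [-0.12, -0.02, 0.0], [-0.13, -0.03, 0.0], [-0.12, -0.04, 0.0], [-0.12, -0.02, 0.0], [-0.12, -0.02, 0.0], [-0.13, -0.03, 0.0], [-0.12, -0.04, 0.0]]
[[0.0, 0.0, 0.1], [0.0, 0.0, 0.1], [0.0, 0.1, 0.1], [0.1, 0.0, 0.1], [0.0, 0.1, 0.1], [0.0, -0.0, -2.5], [0.0, -0.0, -2.5], [0.0, -0.0, -2.5], [0.0, -0.0, -2.5], [0.0, -0.0, -2.5], [0.0, -0.0, -2.5], [0.0, -0.0, -2.5], [0.0, -0.0, -2.5], [0.0, -0.0, -2.5], [0.0, 0.0, -2.5], [0.0, 0.0, -2.5], [0.0, 0.0, -2.5]]
```

View pics/s11.png

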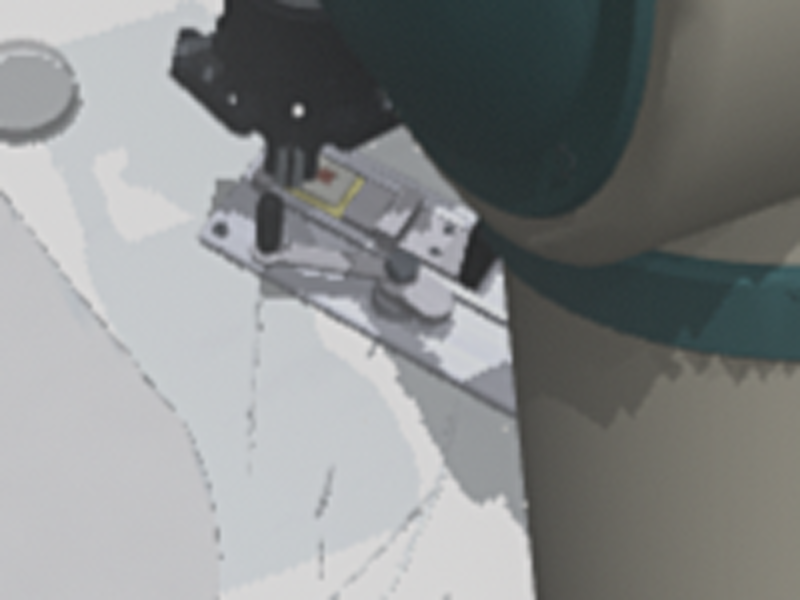

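>>> carry_out(slide=[[-0.18, -0.04, -0.05], [-0.18, -0.04, -0.05], [-0.18, -0.04, -0.05], [-0.18, -0.04, -0.05], [-0.18, -0.04, -0.05], [-0.13, -0.02, 0], [-0.13, -0.02, 0], [-0.13, -0.03, 0], [-0.13, -0.03, 0]], delta_rot=[[0, 0, 0], [0, 0, 0], [0, 0, 0], [0, 0, 0], [0, 0, 0], [0, 0, -2.5], [0, 0, -2.5], [0, 0, -2.5], [0, 0, -2.5]])

```text
time: 19.6
ee_pos: [0.6163, -0.1058, 0.0673]
tool_rot: [0.002, 0.94, -0.342, 0.005]
force: [1.2, -1.7, -1.6]
grip_width: 0.0002
```

```bash
cat >> plan.py <<'E'
def pol(C=(-.5,40)):
    o,p,r=state();d=w2j(p)-np.array(C);print("pusher r",np.hypot(*d).round(1),"ang",np.degrees(np.arctan2(d[1],d[0])).round(1),"post a est",(np.degrees(np.arctan2(d[1],d[0]))+14).round(1))
E
python3 - <<'E'
from plan import *
show();pol();C=(-.5,40)
cv2.imwrite("pics/s12.png",cv2.resize(robot.grab_frame("side")[150:300,280:480,::-1],None,fx=4,fy=4,interpolation=cv2.INTER_CUBIC))
plan([pushpt(a,-17,.063,C=C) for a in (45,55,65,75)],[4]*4,2)
E
```

```text
t 19.6 p [ 0.6163 -0.1058  0.0673] jig [70.9 62.6] phi -40.0 F [ 1.2 -1.7 -1.6] q [-0.28  0.47  1.63 -0.    1.03  1.99] w 0.0002
pusher r 74.9 ang 17.6 post a est 31.6
16 max 0.18 2.8
[[-0.17, -0.0, 0.04], [-0.17, -0.01, 0.04], [-0.17, -0.02, 0.04], [-0.18, -0.02, 0.05], [-0.12, -0.02, -0.0], [-0.12, -0.02, -0.0], [-0.12, -0.03, -0.0], [-0.13, -0.04, -0.0], [-0.12, -0.02, 0.0], [-0.12, -0.02, 0.0], [-0.12, -0.03, 0.0], [-0.13, -0.04, 0.0], [-0.12, -0.02, 0.0], [-0.12, -0.02, 0.0], [-0.12, -0.03, 0.0], [-0.13, -0.04, 0.0]]
[[0.0, -0.1, -2.7], [0.0, -0.2, -2.8], [0.0, -0.1, -2.7], [0.0, -0.2, -2.8], [0.0, 0.0, -2.5], [0.0, 0.0, -2.5], [0.0, 0.0, -2.5], [0.0, 0.0, -2.5], [0.0, 0.0, -2.5], [0.0, 0.0, -2.5], [0.0, 0.0, -2.5], [0.0, 0.0, -2.5], [0.0, 0.0, -2.5], [0.0, 0.0, -2.5], [0.0, 0.0, -2.5], [0.0, 0.0, -2.5]]
```

View pics/s12.png

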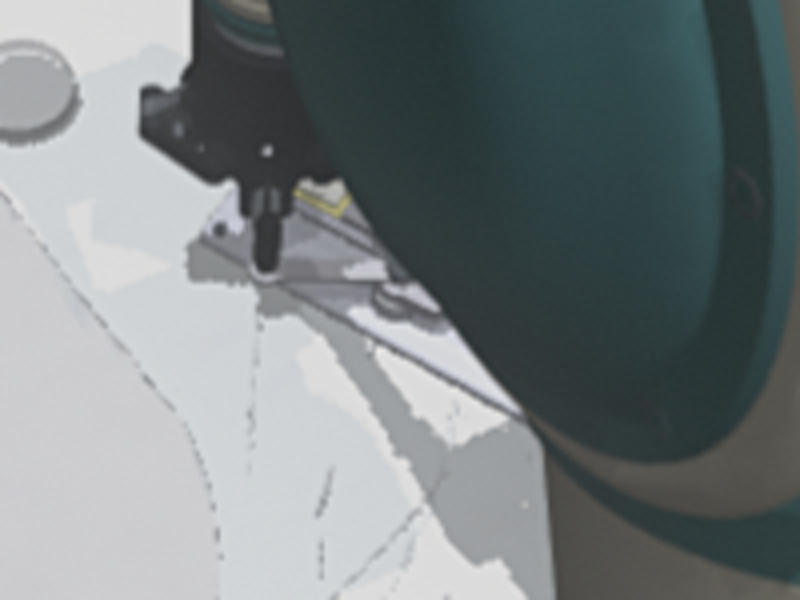

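>>> carry_out(slide=[[-0.17, -0.01, 0.04], [-0.17, -0.01, 0.04], [-0.17, -0.02, 0.04], [-0.17, -0.02, 0.04], [-0.13, -0.03, 0], [-0.13, -0.03, 0], [-0.13, -0.03, 0], [-0.13, -0.03, 0], [-0.13, -0.03, 0], [-0.13, -0.03, 0], [-0.13, -0.03, 0], [-0.13, -0.03, 0]], delta_rot=[[0, -0.1, -2.7], [0, -0.1, -2.7], [0, -0.1, -2.7], [0, -0.1, -2.7], [0, 0, -2.5], [0, 0, -2.5], [0, 0, -2.5], [0, 0, -2.5], [0, 0, -2.5], [0, 0, -2.5], [0, 0, -2.5], [0, 0, -2.5]])

```text
time: 20.85
ee_pos: [0.5942, -0.0825, 0.0699]
tool_rot: [0.006, 0.997, -0.072, 0.019]
force: [1.9, -1.7, -1.1]
grip_width: 0.0004
```

```bash
python3 - <<'E'
from plan import *
show();pol();C=(-.5,40)
cv2.imwrite("pics/w13.png",robot.grab_frame("wrist")[:,:,::-1])
plan([pushpt(a,-17,.063,C=C) for a in (75,85,95,105)],[4]*4,2)
E
```

```text
t 20.85 p [ 0.5942 -0.0825  0.0699] jig [56.1 91.1] phi -8.3 F [ 1.9 -1.7 -1.1] q [-0.25  0.42  1.71 -0.    0.96  1.47] w 0.0004
pusher r 76.3 ang 42.0 post a est 56.0
16 max 0.25 2.5
[[-0.25, -0.02, 0.06], [-0.25, -0.03, 0.06], [-0.24, -0.04, 0.07], [-0.24, -0.04, 0.06], [-0.12, -0.02, 0.0], [-0.12, -0.02, 0.0], [-0.13, -0.03, 0.0], [-0.12, -0.04, 0.0], [-0.12, -0.02, 0.0], [-0.12, -0.02, 0.0], [-0.13, -0.03, 0.0], [-0.12, -0.04, 0.0], [-0.12, -0.02, 0.0], [-0.12, -0.02, 0.0], [-0.13, -0.03, 0.0], [-0.12, -0.03, 0.0]]
[[0.2, -0.5, -2.3], [0.1, -0.6, -2.3], [0.2, -0.5, -2.3], [0.1, -0.6, -2.4], [0.0, 0.0, -2.5], [0.0, 0.0, -2.5], [0.0, 0.0, -2.5], [0.0, 0.0, -2.5], [0.0, 0.0, -2.5], [0.0, 0.0, -2.5], [0.0, 0.0, -2.5], [0.0, 0.0, -2.5], [0.0, 0.0, -2.5], [0.0, 0.0, -2.5], [0.0, 0.0, -2.5], [0.0, 0.0, -2.5]]
```

View pics/w13.png

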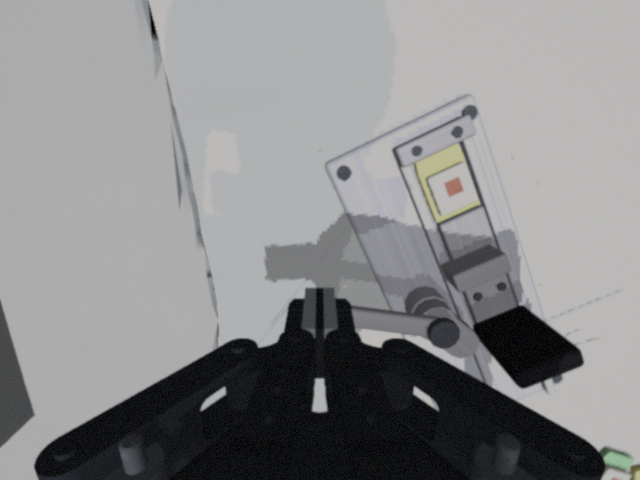

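>>> carry_out(slide=[[-0.2, -0.02, 0.08], [-0.2, -0.03, 0.08], [-0.2, -0.03, 0.08], [-0.18, -0.03, 0.06], [-0.15, -0.03, 0.03], [-0.15, -0.03, 0.03], [-0.15, -0.03, 0.02], [-0.15, -0.03, 0.02], [-0.15, -0.03, 0.02], [-0.15, -0.03, 0.02]], delta_rot=[[0.2, -0.7, -1.5], [0.2, -0.7, -1.5], [0.2, -0.6, -2], [0.2, -0.6, -2], [0, -0.2, -2.5], [0, -0.2, -2.5], [0, -0.2, -2.5], [0, -0.2, -2.5], [0, -0.2, -2.5], [0, -0.2, -2.5]])

```text
time: 21.9
ee_pos: [0.5624, -0.0736, 0.0653]
tool_rot: [-0.002, 0.992, 0.123, -0.002]
force: [1.7, 0.5, 1.8]
grip_width: -0.0
```

```bash
python3 - <<'E'
from plan import *
show();pol();C=(-.5,40)
plan([pushpt(a,-17,.063,C=C) for a in (95,105,113)],[4]*3,2)
E
```

```text
t 21.9 p [ 0.5624 -0.0736  0.0653] jig [ 28.1 108.4] phi 14.2 F [1.7 0.5 1.8] q [-0.25  0.41  1.76  0.    0.98  1.07] w -0.0
pusher r 74.2 ang 67.3 post a est 81.3
12 max 0.18 2.5
[[-0.18, -0.02, 0.02], [-0.18, -0.03, 0.02], [-0.17, -0.03, 0.03], [-0.18, -0.04, 0.02], [-0.12, -0.02, 0.0], [-0.12, -0.02, 0.0], [-0.12, -0.03, 0.0], [-0.13, -0.04, 0.0], [-0.1, -0.02, 0.0], [-0.1, -0.02, 0.0], [-0.1, -0.02, 0.0], [-0.09, -0.02, 0.0]]
[[-0.1, 0.0, -1.7], [-0.0, 0.0, -1.7], [-0.1, 0.1, -1.8], [-0.0, 0.0, -1.7], [-0.0, 0.0, -2.5], [-0.0, 0.0, -2.5], [-0.0, 0.0, -2.5], [-0.0, 0.0, -2.5], [-0.0, 0.0, -2.0], [-0.0, 0.0, -2.0], [-0.0, 0.0, -2.0], [-0.0, 0.0, -2.0]]
```

>>> carry_out(slide=[[-0.17, -0.02, 0.02], [-0.17, -0.03, 0.02], [-0.17, -0.03, 0.02], [-0.17, -0.03, 0.02], [-0.14, -0.03, 0], [-0.14, -0.03, 0], [-0.14, -0.03, 0], [-0.14, -0.03, 0], [-0.12, -0.02, 0], [-0.12, -0.02, 0], [-0.12, -0.02, 0]], delta_rot=[[0, 0, -1.7], [0, 0, -1.7], [0, 0, -1.7], [0, 0, -1.7], [0, 0, -2.5], [0, 0, -2.5], [0, 0, -2.5], [0, 0, -2.5], [0, 0, -2], [0, 0, -2], [0, 0, -2]])

```text
time: 23.0
ee_pos: [0.5281, -0.0791, 0.0657]
tool_rot: [-0.002, 0.947, 0.321, 0.006]
force: [3.2, 0.3, -0.8]
grip_width: 0.0001
```

```bash
python3 - <<'E'
from plan import *
show();pol();C=(-.5,40)
cv2.imwrite("pics/w14.png",robot.grab_frame("wrist")[:,:,::-1])
plan([pushpt(a,-17,.063,C=C) for a in (115,)],[4],2)
E
```

```text
t 23.0 p [ 0.5281 -0.0791  0.0657] jig [ -6.4 112.7] phi 37.4 F [ 3.2  0.3 -0.8] q [-0.29  0.36  1.84  0.01  0.93  0.62] w 0.0001
pusher r 72.9 ang 94.6 post a est 108.6
4 max 0.08 0.9
[[-0.08, -0.01, 0.03], [-0.08, -0.01, 0.02], [-0.08, -0.01, 0.03], [-0.08, -0.02, 0.02]]
[[-0.0, -0.2, -0.9], [-0.0, -0.2, -0.9], [-0.0, -0.2, -0.9], [-0.0, -0.1, -0.9]]
```

View pics/w14.png

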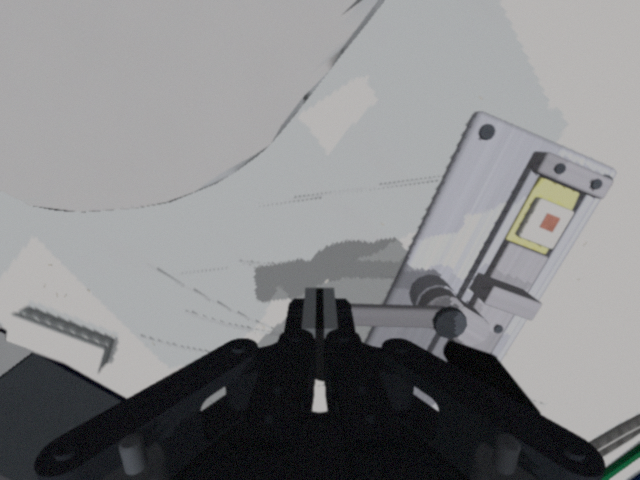

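A little farther to the hard stop, watching the force.

>>> carry_out(slide=[[-0.12, -0.02, 0.02], [-0.12, -0.02, 0.02], [-0.12, -0.02, 0.02], [-0.12, -0.02, 0.02], [-0.12, -0.02, 0]], delta_rot=[[0, -0.2, -1.5], [0, -0.2, -1.5], [0, -0.2, -1.5], [0, -0.1, -1.5], [0, 0, -1]])

```text
time: 23.55
ee_pos: [0.5157, -0.0865, 0.0648]
tool_rot: [0.0, 0.924, 0.382, 0.002]
force: [6.9, 5.0, -0.0]
grip_width: -0.0001
```

```bash
python3 - <<'E'
from plan import *
show();pol()
E
```

```text
t 23.55 p [ 0.5157 -0.0865  0.0648] jig [-20.4 109. ] phi 44.9 F [ 6.9  5.  -0. ] q [-0.3   0.35  1.86  0.    0.93  0.48] w -0.0001
pusher r 71.8 ang 106.0 post a est 120.0
```

>>> carry_out(slide=[[0.4, 0, 0], [0.5, 0, 0], [0.5, 0, 0], [0, 0, -0.8], [0, 0, -0.9], [0, 0, -0.9], [0, 0, -0.9], [0, 0, -0.9], [-0.9, 0, 0], [-0.9, 0, 0], [-0.9, 0, 0], [-0.9, 0, 0], [-0.9, 0, 0], [-0.9, 0, 0], [0, 0, 0], [0, 0, 0]], delta_rot=[[0, 0, 0], [0, 0, 0], [0, 0, 0], [0, 0, 0], [0, 0, 0], [0, 0, 0], [0, 0, 0], [0, 0, 0], [0, 0, 0], [0, 0, 0], [0, 0, 0], [0, 0, 0], [0, 0, 0], [0, 0, 0], [0, 0, 0], [0, 0, 0]])

```text
time: 25.15
ee_pos: [0.4474, -0.1496, 0.1762]
tool_rot: [-0.003, 0.922, 0.387, -0.006]
force: [0.7, -1.3, 0.4]
grip_width: 0.0
```

```bash
python3 - <<'E'
from plan import *
show()
cv2.imwrite("pics/w15.png",robot.grab_frame("wrist")[:,:,::-1])
cv2.imwrite("pics/s15.png",robot.grab_frame("side")[:,:,::-1])
cv2.imwrite("pics/s15c.png",cv2.resize(cv2.imread("pics/s15.png")[170:270,320:450],None,fx=6,fy=6,interpolation=cv2.INTER_CUBIC))
E
```

```text
t 25.15 p [ 0.4474 -0.1496  0.1762] jig [-103.5   67.3] phi 45.6 F [ 0.7 -1.3  0.4] q [-0.47  0.17  1.79 -0.01  1.19  0.31] w 0.0
```

View pics/w15.png

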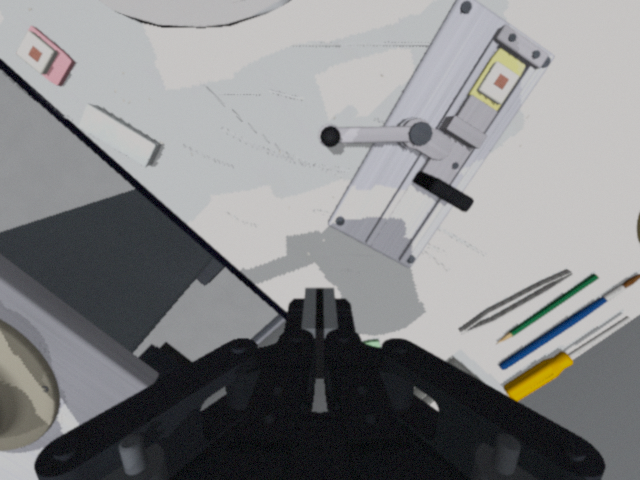

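View pics/s15c.png

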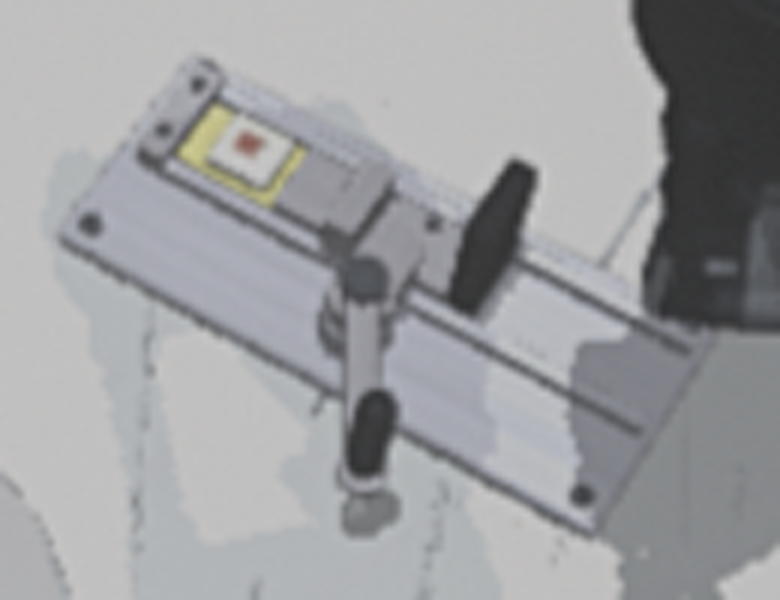

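View pics/s15.png

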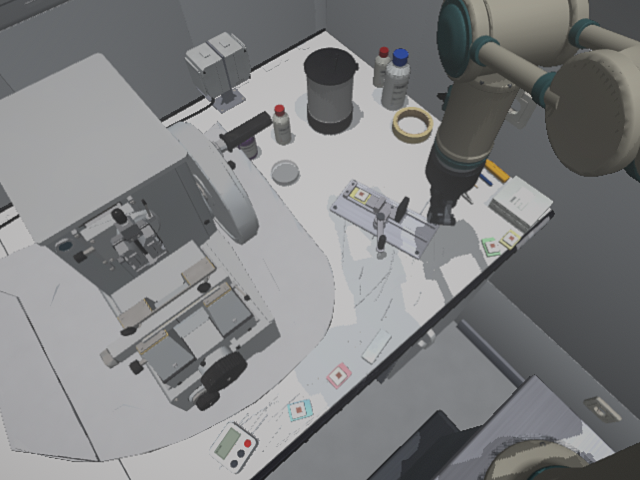

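The side crop shows the slide home with the yellow cassette against the stop (about px 190,130). The lobe stands behind the ear (px 370,240) and the post is back at the rear left (px 375,425). In the full view the bystanders sit at the same pixels as at the start. Handing in.

```bash
python3 - <<'E'
from plan import *
show();print(robot.hand_in())
E
```

```text
t 25.25 p [ 0.4476 -0.1494  0.1761] jig [-103.3   67.5] phi 45.7 F [-0.1  0.7  0.1] q [-0.47  0.17  1.79 -0.01  1.19  0.31] w 0.0003
the job is handed in; nothing more can be done
None
```

The cassette is clamped and the job was handed in at 25.25 s of the 64 s allowed. The hand-in gave no verdict. All pushing was done with the side faces of the shut fingers.

1. **Cam opened:** I pushed the lever post round to about 23° from jig x, which is roughly cam 1.7 rad. I stopped short of the hard stop.
2. **Slide pushed home:** I pushed the tab forward until it stopped moving, with a contact force of about 30 N on the last push. The tab face came to within about 1 mm of the expected home position.
3. **Cam locked again:** I swung the lever back to its locked end. It stopped at an estimated 120° with about 8 N of force, which matches the cam = 0 stop.

**Last checks:**
- The pictures show the cassette straight and against the end stop, with the lobe behind the ear.
- The pink and blue cassettes, the white case and the dish looked unmoved; I judged this by eye and did not measure it.
- The arm was clear, with force readings under 2 N.
- The joint values are my estimates from fingertip positions and pictures. My jig pose was good to only about 3 mm, and the views differed from each other by 2–4 mm.

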